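Hold a swab ready over the next sample tube

TASK

Press the orange tube's open cap fully shut, then flip the blue tube's cap open until it stands about upright or further back, leaving the black one shut. Then lift the red-handled swab out of its stand and carry it over the tub, higher than its lid, without letting the swab touch the tub, the rack or any tube, or pushing the tub, bottle or tongs out of place. Finish still holding the swab, upright and still, its white tip centred over the blue tube's mouth about 10 mm above the rim and not touching, ready for the keeper to snip the tip off into the tube.

Things in the scene. Friction and masses are not known exactly. Their poses are not given: they have to be found in the camera images.
- rack: White plastic tube rack screwed to the bench (it does not move), 70 x 240 mm footprint, tubes in one row along its y axis, 75 mm apart. Origin: centre of its underside on the bench; x points away from the robot (yaw within 0.25 rad), z up. Top plate at 58 mm; the tubes stand up through it.
- orange_tube: Clear upright sample tube, outer diameter 28 mm, inner 23 mm, 90 mm tall, seated firmly in the rack 8 mm above the bench, with a flip cap (orange); its cap stands open at the start. Origin: centre of its bottom; axes parallel to the rack's.
- orange_mouth (a point): Centre of the orange tube's mouth at rim height (98 mm above the bench), fixed; z up.
- orange_hinge (a point): Hinge line of the orange cap: 18 mm from the mouth centre along the rack's +x, at rim height, axis along the rack's y; fixed.
- orange_lip (a point): Middle of the orange cap's finger lip, moves with the cap; 44 mm from the hinge. The cap is a disc of diameter 32 mm, 6 mm thick, lying on the rim when shut, with a straight lip 12 mm wide (along the rack's y, can be pinched) and 6 mm thick that juts 19 mm beyond the disc, towards the robot when shut; the lip's end is 53 mm from the hinge.
- orange_cap (a joint): Angle of the orange cap, rad: 0 shut on the rim, grows as the lip swings up and over away from the robot, about 1.57 upright, stop at 1.9. Stiff hinge (25 N mm): the cap stays where it is left.
- blue_tube: Clear upright sample tube, outer diameter 28 mm, inner 23 mm, 90 mm tall, seated firmly in the rack 8 mm above the bench, with a flip cap (blue); its cap is shut at the start. Origin: centre of its bottom; axes parallel to the rack's.
- blue_mouth (a point): Centre of the blue tube's mouth at rim height (98 mm above the bench), fixed; z up.
- blue_hinge (a point): Hinge line of the blue cap: 18 mm from the mouth centre along the rack's +x, at rim height, axis along the rack's y; fixed.
- blue_lip (a point): Middle of the blue cap's finger lip, moves with the cap; 44 mm from the hinge. The cap is a disc of diameter 32 mm, 6 mm thick, lying on the rim when shut, with a straight lip 12 mm wide (along the rack's y, can be pinched) and 6 mm thick that juts 19 mm beyond the disc, towards the robot when shut; the lip's end is 53 mm from the hinge.
- blue_cap (a joint): Angle of the blue cap, rad: 0 shut on the rim, grows as the lip swings up and over away from the robot, about 1.57 upright, stop at 1.9. Stiff hinge (25 N mm): the cap stays where it is left.
- black_tube: Clear upright sample tube, outer diameter 28 mm, inner 23 mm, 90 mm tall, seated firmly in the rack 8 mm above the bench, with a flip cap (black); its cap is shut and stays shut (bystander). Origin: centre of its bottom; axes parallel to the rack's.
- black_mouth (a point): Centre of the black tube's mouth at rim height (98 mm above the bench), fixed; z up.
- black_hinge (a point): Hinge line of the black cap: 18 mm from the mouth centre along the rack's +x, at rim height, axis along the rack's y; fixed.
- black_lip (a point): Middle of the black cap's finger lip, moves with the cap; 44 mm from the hinge. The cap is a disc of diameter 32 mm, 6 mm thick, lying on the rim when shut, with a straight lip 12 mm wide (along the rack's y, can be pinched) and 6 mm thick that juts 19 mm beyond the disc, towards the robot when shut; the lip's end is 53 mm from the hinge.
- black_cap (a joint): Angle of the black cap, rad: 0 shut on the rim, grows as the lip swings up and over away from the robot, about 1.57 upright, stop at 1.9. Stiff hinge (25 N mm): the cap stays where it is left.
- swab: Sampling swab standing upright in its stand, about 40 g, 140 mm long, round all over. Origin: bottom of the white tip; z runs up along it. White tip diameter 8.4 mm, 16 mm long; thin shaft diameter 5 mm; red collar diameter 26 mm at 75 to 80 mm, which rests on the stand's rim; red handle diameter 16 mm from 80 to 140 mm.
- swab_tip (a point): Lowest point of the swab's white tip.
- swab_handle (a point): Point on the swab's axis in the red handle, 115 mm above the tip's bottom: a good place to grip.
- stand: Grey round swab stand fixed to the bench, foot diameter 64 mm, body diameter 48 mm, 90 mm tall, with a 16 mm vertical hole in which the swab hangs by its collar, tip 15 mm above the bench. Lift the swab straight up by 80 mm to clear it. Origin: centre of its underside.
- tub: Shut clear keeping tub with white lid and red clips, between stand and rack, 234 x 130 mm (x, y), 119 mm tall, 0.8 kg, loose (bystander). Origin: centre of its underside.
- bottle: White squirt bottle with a blue label, diameter 60 mm, 155 mm tall, loose, beyond the rack's left end (bystander). Origin: centre of its underside.
- tongs: Steel feeding tongs lying flat, 185 x 25 mm, 8 mm thick, long axis x, loose on the bench behind the work (bystander). Origin: centre of its underside.
Mind the look-alikes: they are no part of the job. What is meant by the swab is not pink, and is the larger of those in its own colour.

How it is judged:
By the outcome, as a careful person would: the job done as asked, in the order asked, and still so for the second after the job is handed in, while the arm keeps its last pose, push and grip.
It also fails if it takes over 69 s, if anything falls off the work surface, if the arm or the gripper's body presses on something with over 40 N, if the wrist force passes 120 N, or if a joint passes its speed limit or range.

ROBOT

A 6-joint arm with a two-finger parallel gripper is mounted at the origin on the work surface. World frame = base frame: x ahead of the robot, y to its left, z up, the work surface at z = 0. Lengths are in m, angles in rad, forces in N, time in s.
With the tool pointing down it reaches from about 0.35 to 1 m from the base axis. Payload 7.1 kg.
Tool frame: the origin (TCP) lies midway between the tips of the shut fingers; the grasp point (between the pads) lies 19 mm behind it; z points along the fingers, y is the direction in which the jaws open and shut (so a half turn about z gives the same grasp; the last joint's range is limited). The gripper opens to 85 mm and grips with 20 to 120 N. Pads are 22 mm wide; open, the fingers measure 114 mm over their backs; the gripper's body (76 mm by 85 mm) begins 54 mm behind the grasp point. The pads swing forward as they close: fully open they stand 13 mm farther back than shut.
Start: joints at [1.092, 0.423, 1.63, -0, 1.089, -0.019], TCP at [0.277, 0.56, 0.231] pointing down, gripper open.
Joint ranges: [-3, 3], [-0.9, 2.11], [0.09, 2.58], [-1.31, 4.45], [0.11, 2.69], [-2.54, 2.54]. Speed limits (rad/s): [2.39, 2.39, 3.01, 3.14, 3.14, 3.14].

INTERFACE

Orientations are given as a rotation vector (axis times angle).
In Python, from bench import telemetry, optics, env gives the robot as it stands. The module is installed in compiled form; this text tells all that it offers.
- The arm moves only by the shell command python3 -m jog 'ROWS' [FORCE]. ROWS is JSON, a list of rows, each an object of numbers: "rx", "ry", "rz": the turn, a rotation vector about the world's x, y, z in rad; "dx", "dy", "dz": the shift along the world's x, y, z in m; "jaw": the gripper command: -1 is fully open, 1 is shut, values between are in proportion. In form: [{"rx": .., "ry": .., "rz": .., "dx": .., "dy": .., "dz": .., "jaw": ..}, ...]. A call has 1 to 10 rows; each row is the pose to reach, as a shift and turn from the pose commanded when the call began; what a row does not reach only later rows make up. A row lasts 1/10 s, in which the tool goes at most 50 mm and 8.59 degrees, less where a joint would pass 70% of its speed; a pose out of reach is approached as far as the arm can. A call with a gripper value outside its range is refused whole. The fingers move at their own pace and stop on an object; FORCE is the grip in N (left out, the last holds). Time passes only in rows, so rows that repeat a pose let the fingers close. It gives the time, the measured TCP pose, the force and the opening at its end, in the units of the state.
- telemetry.get_obs(): the state, without advancing time (a new reading comes with each control period).
- optics.grab_frame(name): name is "scene" or "side" or "wrist"; returns a dict with "color" (400x640x3 uint8, blue, green, red), "fx", "fy", "cx", "cy" (pixels), "rvec" (rotation vector, rad) and "tvec" (3), from world to camera coordinates, as OpenCV has them. Camera axes: x right, y down, z forward; pixel columns grow to the right and rows downward; lengths in m; the calibration is good to about 2 mm. A picture is of the moment at which its call begins. There is no depth.
- env.job_done(): hands the job in, once; it reports no verdict.
The state is a dict: "time_s": time; "qpos": joint angles; "qvel": joint speeds; "tau": joint torques, N m; "tool_pos": TCP position; "eef_rot": TCP orientation; "force": force on the tool from outside, world axes, zero at the start; "moment": the same for the moment, N m; "gripper_width": opening from 0.0 (shut) to 1.0 (fully open).
Only numpy, scipy, OpenCV 4.12 (cv2) and the standard library are available. Lean on these libraries where they do the work, as an engineer would, in place of code of your own. Each camera call takes 0.05 s, during which the arm holds its last target.

## Working session

There is one attempt and no reset: what is moved stays moved. The work goes in short steps, Python scripts to look and compute and a shell command to move; the robot and the scene stay as the last step left them, time stands still between calls to the robot, and variables do not carry over. Pictures are saved under pics/ and viewed, and the job is handed in when it is done.

```bash
mkdir -p pics; ls; python3 - <<'E'
from bench import telemetry, optics
import cv2,numpy as np
o=telemetry.get_obs();print(o)
for n in ["scene","side","wrist"]:
    f=optics.grab_frame(n); cv2.imwrite(f"pics/{n}0.png",f["color"])
    R=cv2.Rodrigues(np.array(f["rvec"]))[0]; print(n,f["fx"],f["fy"],f["cx"],f["cy"],"cam pos",-R.T@np.array(f["tvec"]).ravel(),"fwd",R[2])
E
```

```text
pics
{'time_s': 0.0, 'qpos': array([ 1.09198814e+00,  4.23820026e-01,  1.63068465e+00,  4.92203721e-06,
        1.08860188e+00, -1.89546635e-02]), 'qvel': array([-1.52845062e-05,  1.65464875e-04, -3.66289391e-04, -7.05967247e-05,
        1.20057577e-03, -1.84243907e-03]), 'tau': array([ 1.31181437e-04, -5.57388997e+01, -2.81745619e+01, -7.42067118e-05,
        7.33935070e-03, -1.43386154e-05]), 'tool_pos': array([0.27708618, 0.55961691, 0.23056079]), 'eef_rot': array([-7.15905845e-01, -3.05854679e+00,  2.30280041e-03]), 'force': array([-0.0319167 , -0.04922665, -1.17181219]), 'moment': array([-0.02568135, -0.00950193,  0.03585252]), 'gripper_width': 0.9999182001142354}
scene 404.81503751537394 404.81503751537394 317.7922701658223 197.53981219139817 cam pos [ 1.27781693 -0.1402596   0.84231919] fwd [-0.65770855  0.20058134 -0.72607616]
side 447.02922852057173 447.02922852057173 320.9220277311364 200.66670852915118 cam pos [ 0.43602947 -0.80600545  0.65097104] fwd [ 0.14814952  0.83283216 -0.53333134]
wrist 356.14299825456965 356.14299825456965 320.38516819111464 191.23959372465598 cam pos [0.20803686 0.59401991 0.37250902] fwd [ 0.2665051  -0.13348858 -0.95454483]
```

View pics/scene0.png

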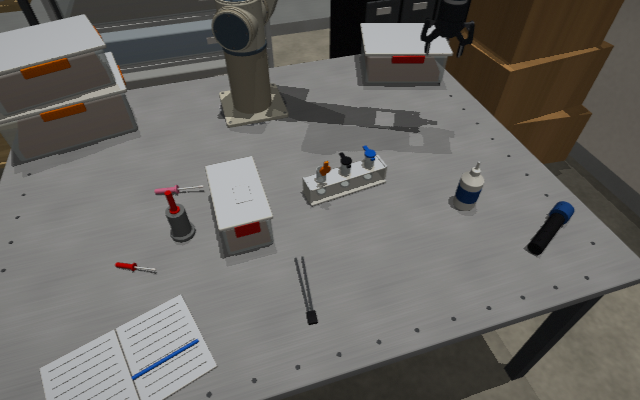

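View pics/side0.png

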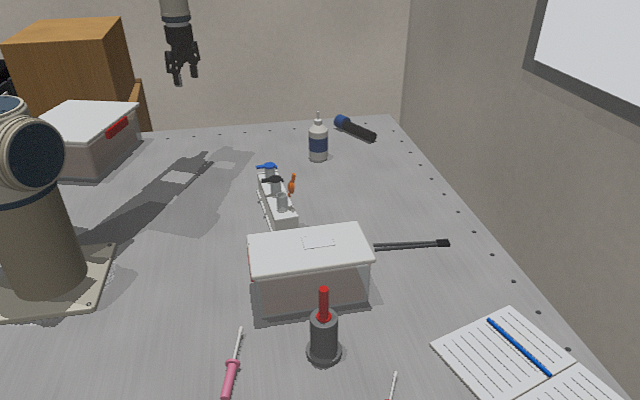

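View pics/wrist0.png

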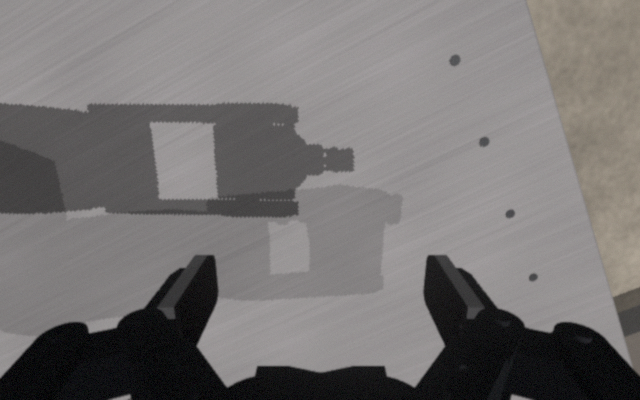

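```bash
python3 - <<'E'
import cv2
a=cv2.imread("pics/scene0.png");b=cv2.imread("pics/side0.png")
cv2.imwrite("pics/c1.png",cv2.resize(a[130:210,290:400],None,fx=7,fy=7,interpolation=cv2.INTER_CUBIC))
cv2.imwrite("pics/c2.png",cv2.resize(a[150:280,100:280],None,fx=4,fy=4,interpolation=cv2.INTER_CUBIC))
cv2.imwrite("pics/c3.png",cv2.resize(b[150:235,240:340],None,fx=6,fy=6,interpolation=cv2.INTER_CUBIC))
E
```

```text
(no output)
```

View pics/c1.png

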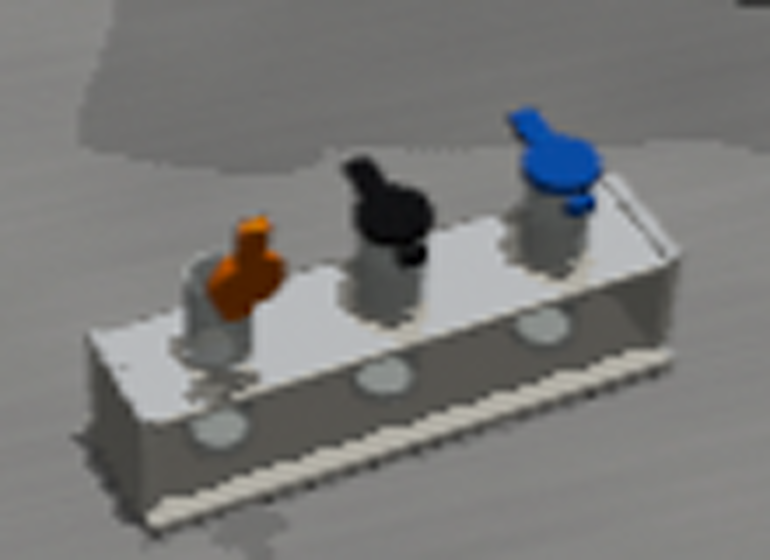

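View pics/c2.png

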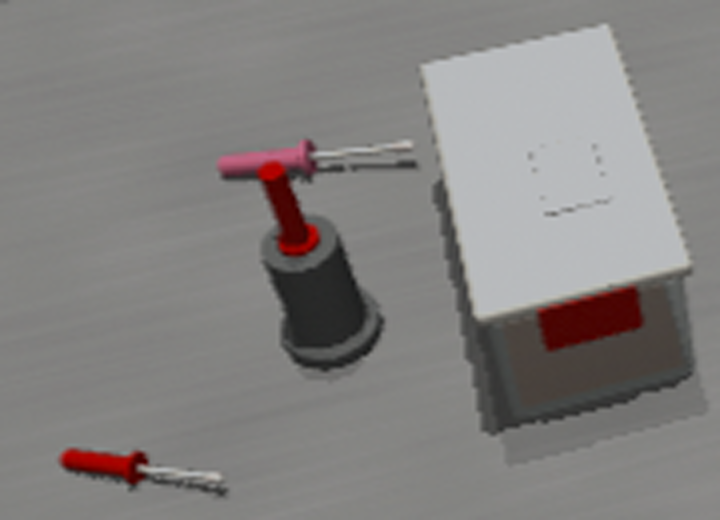

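View pics/c3.png

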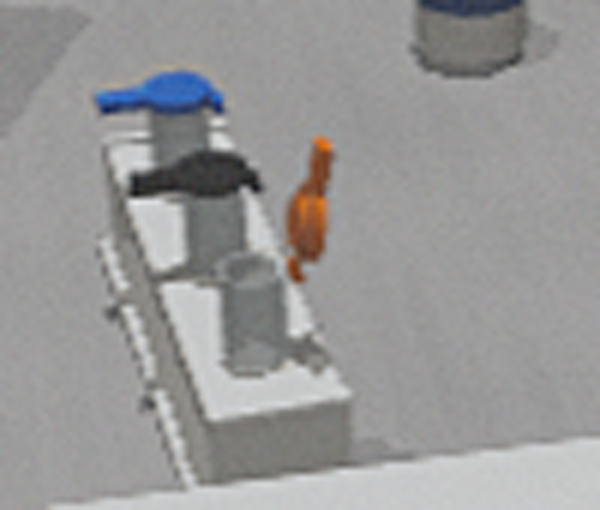

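```bash
cat > h.py <<'E'
import numpy as np,cv2
from bench import telemetry,optics
from scipy.optimize import least_squares
from scipy.spatial.transform import Rotation as Ro
def cams(names=("scene","side")):
    return {n:optics.grab_frame(n) for n in names}
def proj(f,P):
    K=np.array([[f["fx"],0,f["cx"]],[0,f["fy"],f["cy"]],[0,0,1.]])
    return cv2.projectPoints(np.atleast_2d(np.array(P,float)),np.array(f["rvec"],float),np.array(f["tvec"],float),K,None)[0][:,0]
def onplane(f,uv,z):
    R=cv2.Rodrigues(np.array(f["rvec"],float))[0];t=np.array(f["tvec"],float).ravel()
    d=R.T@np.array([(uv[0]-f["cx"])/f["fx"],(uv[1]-f["cy"])/f["fy"],1]);c=-R.T@t
    return c+d*(z-c[2])/d[2]
def tri(obs):
    g=lambda p:np.concatenate([(proj(f,p)[0]-np.array(uv)) for f,uv in obs])
    r=least_squares(g,[.6,0,.1]);return r.x,r.fun
E
python3 - <<'E'
from h import *
C=cams();s,d=C["scene"],C["side"]
L=[(s,(-.035,-.12,.058),(302.9,177.9)),(s,(.035,-.12,.058),(311.4,190.3)),(s,(.035,.12,.058),(387.1,166.4)),(s,(-.035,.12,.058),(376.4,155)),
(s,(0,.075,.104),(370.3,153.3)),(s,(0,0,.104),(346.4,160.4)),
(d,(-.035,-.12,.058),(274.7,220)),(d,(.035,-.12,.058),(298.7,216.7)),(d,(0,.075,.104),(270,165.3)),(d,(0,0,.104),(274.5,178.7)),(d,(0,-.075,.098),(282,194.2))]
def W(p,q):
    c,k=np.cos(p[2]),np.sin(p[2]);return [p[0]+c*q[0]-k*q[1],p[1]+k*q[0]+c*q[1],q[2]]
g=lambda p:np.concatenate([proj(f,W(p,q))[0]-uv for f,q,uv in L])
r=least_squares(g,[.55,.05,0]);print("rack",r.x,r.fun.round(1).reshape(-1,2).tolist())
p=r.x
for n,y in (("orange",-.075),("black",0),("blue",.075)):
    print(n,"mouth",np.round(W(p,(0,y,.098)),4),"hinge",np.round(W(p,(.018,y,.098)),4),"lip",np.round(W(p,(.018-.044,y,.101)),4))
print("swab top",tri([(s,(167.75,193)),(d,(323,288))]),"collar",tri([(s,(174.75,209.5)),(d,(323,311))]))
print("z-plane",onplane(s,(167.75,193),.155),onplane(d,(323,288),.155),onplane(s,(174.75,209.5),.095))
for uv in [(205.25,166.25),(252.5,156.25),(273,217),(220,229.5)]: print("tub",onplane(s,uv,.119).round(3))
for uv in [(247,238),(366,223),(375,258),(249,275)]: print("tub d",onplane(d,uv,.119).round(3))
print("bottle",onplane(s,(464,205),0).round(3), "tip lip orange", tri([(s,(326.3,162)),(d,(293.5,174.5))]))
E
```

```text
rack [0.4952675  0.17959818 0.11489634] [[-1.7, -1.8], [-0.4, 2.1], [1.0, 1.8], [-0.3, -1.4], [-0.5, -0.6], [-0.5, -0.5], [-2.4, 0.5], [2.7, -1.3], [-0.7, -1.6], [0.7, -1.8], [-0.1, -0.4]]
orange mouth [0.5039 0.1051 0.098 ] hinge [0.5217 0.1072 0.098 ] lip [0.478  0.1021 0.101 ]
black mouth [0.4953 0.1796 0.098 ] hinge [0.5131 0.1817 0.098 ] lip [0.4694 0.1766 0.101 ]
blue mouth [0.4867 0.2541 0.098 ] hinge [0.5046 0.2562 0.098 ] lip [0.4608 0.2511 0.101 ]
swab top (array([ 0.53133281, -0.28531419,  0.15190532]), array([ 0.18991452, -0.42491841,  0.22140016,  0.22029997])) collar (array([ 0.53244374, -0.28225802,  0.09617057]), array([ 0.57558919, -1.21974665,  0.65724789,  0.62672421]))
z-plane [ 0.53599047 -0.28516457  0.155     ] [ 0.53048807 -0.28798572  0.155     ] [ 0.53502125 -0.28409739  0.095     ]
tub [ 0.425 -0.192  0.119]
tub [ 0.422 -0.065  0.119]
tub [ 0.652 -0.06   0.119]
tub [ 0.653 -0.184  0.119]
tub d [ 0.416 -0.084  0.119]
tub d [ 0.66  -0.078  0.119]
tub d [ 0.647 -0.19   0.119]
tub d [ 0.415 -0.194  0.119]
bottle [0.664 0.477 0.   ] tip lip orange (array([0.53364003, 0.10966078, 0.14560868]), array([-0.11472041,  0.3939144 , -0.22415635, -0.29699159]))
```

The swab candidates in the scene image are the red one standing in the grey stand at (172,210), the pink one lying at (180,190), and the small red one lying at (125,267). The one in the stand fits: it is red and the larger red one, and the 4x crop confirms this. In the tube row, orange is at (325,170) with its cap open, black is at (346,160), and blue is at (370,153).

Next I'll hover over the rack to refine its pose with the wrist camera.

```bash
python3 -m jog '[{"dx":0.153,"dy":-0.38,"dz":0.09,"rz":0.576,"jaw":-1},{"dx":0.153,"dy":-0.38,"dz":0.09,"rz":0.576,"jaw":-1},{"dx":0.153,"dy":-0.38,"dz":0.09,"rz":0.576,"jaw":-1},{"dx":0.153,"dy":-0.38,"dz":0.09,"rz":0.576,"jaw":-1},{"dx":0.153,"dy":-0.38,"dz":0.09,"rz":0.576,"jaw":-1},{"dx":0.153,"dy":-0.38,"dz":0.09,"rz":0.576,"jaw":-1},{"dx":0.153,"dy":-0.38,"dz":0.09,"rz":0.576,"jaw":-1},{"dx":0.153,"dy":-0.38,"dz":0.09,"rz":0.576,"jaw":-1},{"dx":0.153,"dy":-0.38,"dz":0.09,"rz":0.576,"jaw":-1},{"dx":0.153,"dy":-0.38,"dz":0.09,"rz":0.576,"jaw":-1}]'
python3 - <<'E'
from h import *
o=telemetry.get_obs();print(o["tool_pos"],o["eef_rot"],o["qpos"],o["force"])
f=optics.grab_frame("wrist");cv2.imwrite("pics/w1.png",f["color"]);np.savez("w1.npz",**f)
E
```

```text
[0.27721973 0.55986087 0.23096187] [-7.15865805e-01 -3.05875980e+00  1.12843156e-03] [ 1.09198187e+00  4.23448840e-01  1.63025394e+00 -3.40690166e-06
  1.08863038e+00 -1.90127915e-02] [0.20987684 0.07984674 0.05053151]$[0]: bad value
```

View pics/w1.png

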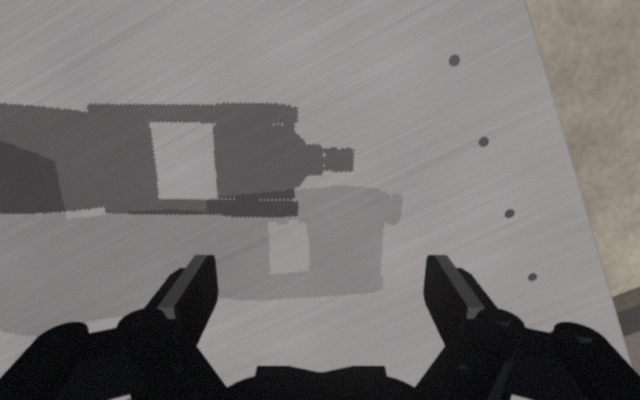

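The call was refused because the rows were incomplete, so I'll give every key.

```bash
python3 -m jog '[{"rx":0,"ry":0,"rz":0.576,"dx":0.153,"dy":-0.38,"dz":0.09,"jaw":-1},{"rx":0,"ry":0,"rz":0.576,"dx":0.153,"dy":-0.38,"dz":0.09,"jaw":-1},{"rx":0,"ry":0,"rz":0.576,"dx":0.153,"dy":-0.38,"dz":0.09,"jaw":-1},{"rx":0,"ry":0,"rz":0.576,"dx":0.153,"dy":-0.38,"dz":0.09,"jaw":-1},{"rx":0,"ry":0,"rz":0.576,"dx":0.153,"dy":-0.38,"dz":0.09,"jaw":-1},{"rx":0,"ry":0,"rz":0.576,"dx":0.153,"dy":-0.38,"dz":0.09,"jaw":-1},{"rx":0,"ry":0,"rz":0.576,"dx":0.153,"dy":-0.38,"dz":0.09,"jaw":-1},{"rx":0,"ry":0,"rz":0.576,"dx":0.153,"dy":-0.38,"dz":0.09,"jaw":-1},{"rx":0,"ry":0,"rz":0.576,"dx":0.153,"dy":-0.38,"dz":0.09,"jaw":-1},{"rx":0,"ry":0,"rz":0.576,"dx":0.153,"dy":-0.38,"dz":0.09,"jaw":-1}]'
python3 - <<'E'
from h import *
o=telemetry.get_obs();print(o["tool_pos"],o["eef_rot"],o["qpos"],o["force"])
f=optics.grab_frame("wrist");cv2.imwrite("pics/w2.png",f["color"]);np.savez("w2.npz",**f)
E
```

```text
time_s: 1.3
tool_pos: [0.4315, 0.1781, 0.3222]
eef_rot: [-0.176, 3.135, 0.0]
force: [-0.7, 0.9, -0.5]
gripper_width: 0.996
[0.43146162 0.17806347 0.32224132] [-1.76166332e-01  3.13470721e+00  3.31722740e-04] [ 3.66159218e-01  7.77144596e-02  1.87006921e+00 -4.20159050e-04
  1.19189782e+00 -1.31676127e+00] [-0.65475987  0.92544459 -0.45906703]
```

View pics/w2.png

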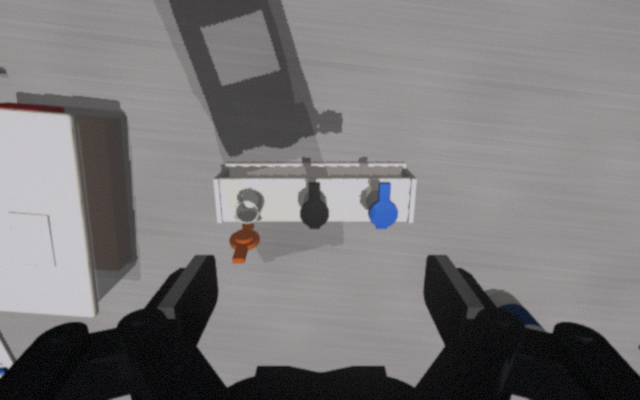

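```bash
python3 - <<'E'
import cv2
a=cv2.imread("pics/w2.png")
cv2.imwrite("pics/c4.png",cv2.resize(a[150:270,210:420],None,fx=3.8,fy=3.8,interpolation=cv2.INTER_CUBIC))
E
```

```text
(no output)
```

View pics/c4.png

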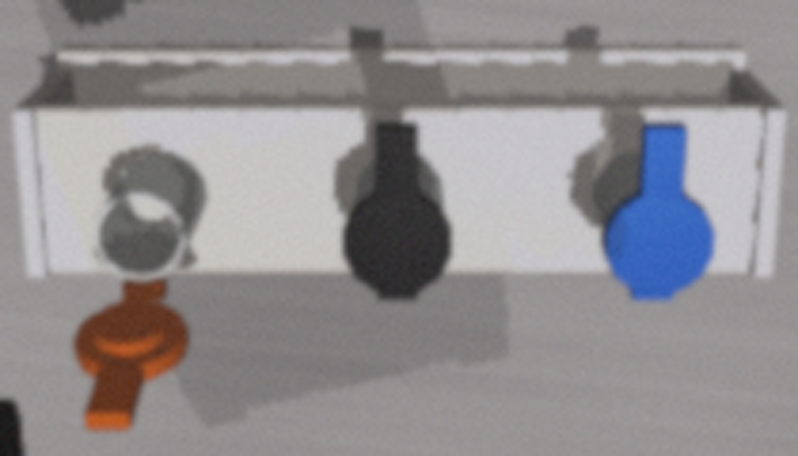

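```bash
python3 - <<'E'
from h import *
C=cams();s,d=C["scene"],C["side"];w=dict(np.load("w2.npz"))
L=[(w,(0,.075,.104),(383.9,213.9)),(w,(0,0,.104),(314.5,213.9)),(w,(-.035,.075,.104),(385,183.2)),(w,(-.035,0,.104),(314.5,182.9)),(w,(0,-.075,.098),(247.4,211)),
(s,(0,.075,.104),(370.3,153.3)),(s,(0,0,.104),(346.4,160.4)),(d,(0,.075,.104),(270,165.3)),(d,(0,0,.104),(274.5,178.7)),(d,(0,-.075,.098),(282,194.2))]
def W(p,q):
    c,k=np.cos(p[2]),np.sin(p[2]);return [p[0]+c*q[0]-k*q[1],p[1]+k*q[0]+c*q[1],q[2]]
for LL in (L[:5],L[5:],L):
    g=lambda p:np.concatenate([proj(f,W(p,q))[0]-uv for f,q,uv in LL])
    r=least_squares(g,[.5,.18,.1]);p=r.x;print("rack",p,r.fun.round(1).reshape(-1,2).tolist())
for n,y in (("orange",-.075),("black",0),("blue",.075)):
    print(n,"mouth",np.round(W(p,(0,y,.098)),4),"hinge",np.round(W(p,(.018,y,.098)),4),"lip",np.round(W(p,(.018-.044,y,.101)),4))
E
```

```text
rack [0.49308598 0.17922271 0.1085157 ] [[0.0, 0.2], [0.1, -0.1], [0.9, -0.2], [0.1, -0.2], [-1.1, 0.5]]
rack [0.49575815 0.17817468 0.10100895] [[-0.7, -0.2], [-1.0, -0.3], [-0.1, -1.4], [0.9, -1.5], [-0.3, -0.0]]
rack [0.49344447 0.17916899 0.10836417] [[-0.1, 0.5], [-0.0, 0.2], [0.8, 0.1], [-0.0, 0.1], [-1.2, 0.8], [-0.8, -0.9], [-0.9, -0.9], [-1.2, -1.5], [-0.0, -1.6], [-1.1, -0.2]]
orange mouth [0.5016 0.1046 0.098 ] hinge [0.5195 0.1066 0.098 ] lip [0.4757 0.1018 0.101 ]
black mouth [0.4934 0.1792 0.098 ] hinge [0.5113 0.1811 0.098 ] lip [0.4676 0.1764 0.101 ]
blue mouth [0.4853 0.2537 0.098 ] hinge [0.5032 0.2557 0.098 ] lip [0.4595 0.2509 0.101 ]
```

Rack fit is x=.493, y=.179, yaw=.108. I'll shut the jaws and go behind (+x) the open orange cap.

```bash
python3 -m jog '[{"rx":0,"ry":0,"rz":0,"dx":0.145,"dy":-0.068,"dz":-0.06,"jaw":1},{"rx":0,"ry":0,"rz":0,"dx":0.145,"dy":-0.068,"dz":-0.06,"jaw":1},{"rx":0,"ry":0,"rz":0,"dx":0.145,"dy":-0.068,"dz":-0.06,"jaw":1},{"rx":0,"ry":0,"rz":0,"dx":0.145,"dy":-0.068,"dz":-0.06,"jaw":1},{"rx":0,"ry":0,"rz":0,"dx":0.145,"dy":-0.068,"dz":-0.06,"jaw":1},{"rx":0,"ry":0,"rz":0,"dx":0.145,"dy":-0.068,"dz":-0.197,"jaw":1},{"rx":0,"ry":0,"rz":0,"dx":0.145,"dy":-0.068,"dz":-0.197,"jaw":1},{"rx":0,"ry":0,"rz":0,"dx":0.145,"dy":-0.068,"dz":-0.197,"jaw":1},{"rx":0,"ry":0,"rz":0,"dx":0.145,"dy":-0.068,"dz":-0.197,"jaw":1},{"rx":0,"ry":0,"rz":0,"dx":0.145,"dy":-0.068,"dz":-0.197,"jaw":1}]' 40
cat > look.py <<'E'
import sys
from h import *
n,out=sys.argv[1:3];x0,y0,x1,y1=map(int,sys.argv[3:7])
f=optics.grab_frame(n);c=f["color"][y0:y1,x0:x1];k=min(800/(x1-x0),600/(y1-y0))
cv2.imwrite("pics/"+out,cv2.resize(c,None,fx=k,fy=k,interpolation=cv2.INTER_CUBIC))
print("scale",k,telemetry.get_obs()["tool_pos"])
E
python3 look.py side s3.png 220 100 360 240
```

```text
time_s: 2.45
tool_pos: [0.5747, 0.1134, 0.1249]
eef_rot: [0.185, -3.135, -0.0]
force: [0.7, -0.4, 1.2]
gripper_width: -0.002
scale 4.285714285714286 [0.5759966  0.11335657 0.12618617]
```

View pics/s3.png

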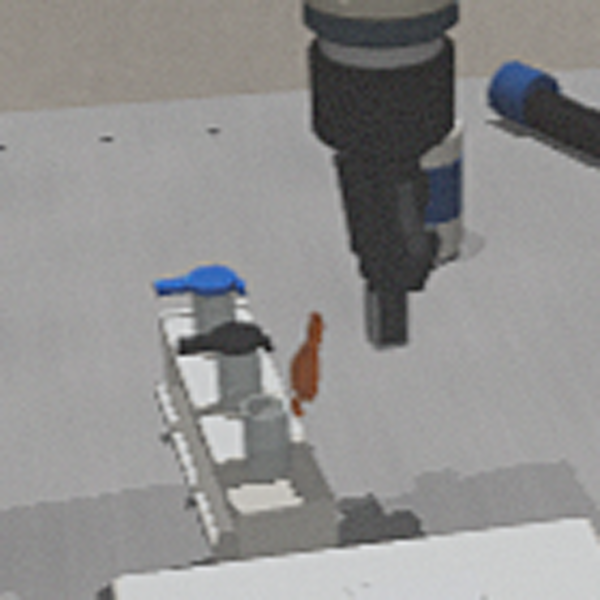

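The fingers are clear behind the orange cap: tip at about crop (385,340), cap at (310,355). Now I'll sweep it toward the robot and bring it down.

```bash
python3 -m jog '[{"rx":0,"ry":0,"rz":0,"dx":-0.02,"dy":-0.002,"dz":0,"jaw":1},{"rx":0,"ry":0,"rz":0,"dx":-0.035,"dy":-0.004,"dz":0,"jaw":1},{"rx":0,"ry":0,"rz":0,"dx":-0.05,"dy":-0.0055,"dz":0,"jaw":1},{"rx":0,"ry":0,"rz":0,"dx":-0.062,"dy":-0.007,"dz":0,"jaw":1},{"rx":0,"ry":0,"rz":0,"dx":-0.075,"dy":-0.0085,"dz":0,"jaw":1},{"rx":0,"ry":0,"rz":0,"dx":-0.086,"dy":-0.01,"dz":0,"jaw":1},{"rx":0,"ry":0,"rz":0,"dx":-0.089,"dy":-0.01,"dz":-0.005,"jaw":1},{"rx":0,"ry":0,"rz":0,"dx":-0.089,"dy":-0.01,"dz":-0.012,"jaw":1},{"rx":0,"ry":0,"rz":0,"dx":-0.089,"dy":-0.01,"dz":-0.016,"jaw":1},{"rx":0,"ry":0,"rz":0,"dx":-0.089,"dy":-0.01,"dz":-0.016,"jaw":1}]'
python3 look.py side s4.png 220 100 360 240
```

```text
time_s: 3.5
tool_pos: [0.4862, 0.102, 0.1073]
eef_rot: [0.182, -3.135, 0.0]
force: [0.0, 0.7, 0.4]
gripper_width: 0.001
scale 4.285714285714286 [0.48638602 0.10206341 0.10759621]
```

View pics/s4.png

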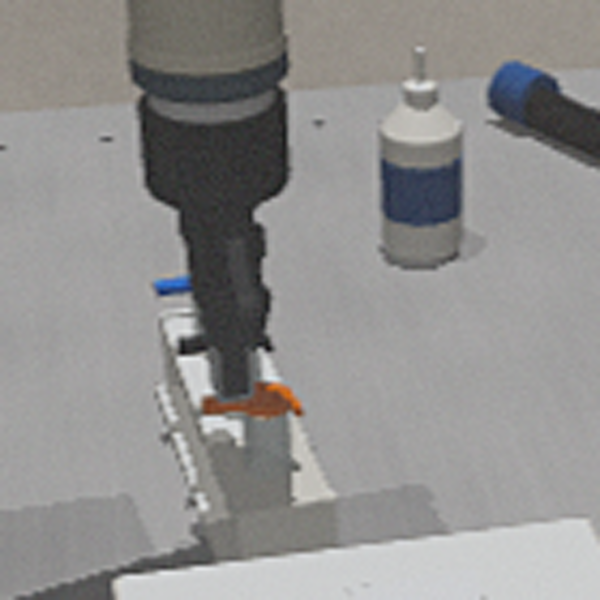

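The cap is almost shut, with the lip at crop (205,405). I'll press down, watching the force.

```bash
python3 -m jog '[{"rx":0,"ry":0,"rz":0,"dx":0.004,"dy":0,"dz":-0.002,"jaw":1},{"rx":0,"ry":0,"rz":0,"dx":0.008,"dy":0.001,"dz":-0.004,"jaw":1},{"rx":0,"ry":0,"rz":0,"dx":0.008,"dy":0.001,"dz":-0.004,"jaw":1}]'; python3 -m jog '[{"rx":0,"ry":0,"rz":0,"dx":0,"dy":0,"dz":-0.001,"jaw":1},{"rx":0,"ry":0,"rz":0,"dx":0,"dy":0,"dz":-0.001,"jaw":1}]';python3 -m jog '[{"rx":0,"ry":0,"rz":0,"dx":0,"dy":0,"dz":-0.001,"jaw":1},{"rx":0,"ry":0,"rz":0,"dx":0,"dy":0,"dz":-0.001,"jaw":1}]'
```

```text
time_s: 3.85
tool_pos: [0.4951, 0.1032, 0.1042]
eef_rot: [-0.182, 3.136, 0.0]
force: [-0.2, 0.2, -0.3]
gripper_width: -0.002
time_s: 4.05
tool_pos: [0.495, 0.1032, 0.104]
eef_rot: [-0.182, 3.135, 0.0]
force: [-0.3, -1.3, 4.8]
gripper_width: -0.002
time_s: 4.25
tool_pos: [0.495, 0.1032, 0.1038]
eef_rot: [-0.182, 3.135, 0.0]
force: [-3.9, -0.4, 14.7]
gripper_width: 0.003
```

The orange cap is shut: contact at z=.104, 15 N. Next I'll lift off and hover over the blue lip with the jaws about 30 mm open.

```bash
python3 -m jog '[{"rx":0,"ry":0,"rz":0,"dx":0,"dy":0,"dz":0.045,"jaw":1},{"rx":0,"ry":0,"rz":0,"dx":-0.0395,"dy":0.147,"dz":0.06,"jaw":0.3},{"rx":0,"ry":0,"rz":0,"dx":-0.0395,"dy":0.147,"dz":0.06,"jaw":0.3},{"rx":0,"ry":0,"rz":0,"dx":-0.0395,"dy":0.147,"dz":0.06,"jaw":0.3},{"rx":0,"ry":0,"rz":0,"dx":-0.0395,"dy":0.147,"dz":0.06,"jaw":0.3},{"rx":0,"ry":0,"rz":0,"dx":-0.0395,"dy":0.147,"dz":0.045,"jaw":0.3},{"rx":0,"ry":0,"rz":0,"dx":-0.0395,"dy":0.147,"dz":0.045,"jaw":0.3}]'
python3 look.py side s5.png 220 100 360 240
python3 look.py wrist w5.png 0 0 640 400
```

```text
time_s: 4.95
tool_pos: [0.4536, 0.2497, 0.1461]
eef_rot: [0.184, -3.134, 0.002]
force: [-1.3, -0.3, -0.3]
gripper_width: 0.347
scale 4.285714285714286 [0.4540753  0.24952772 0.14663864]
scale 1.25 [0.45458459 0.24952308 0.14709497]
```

View pics/s5.png

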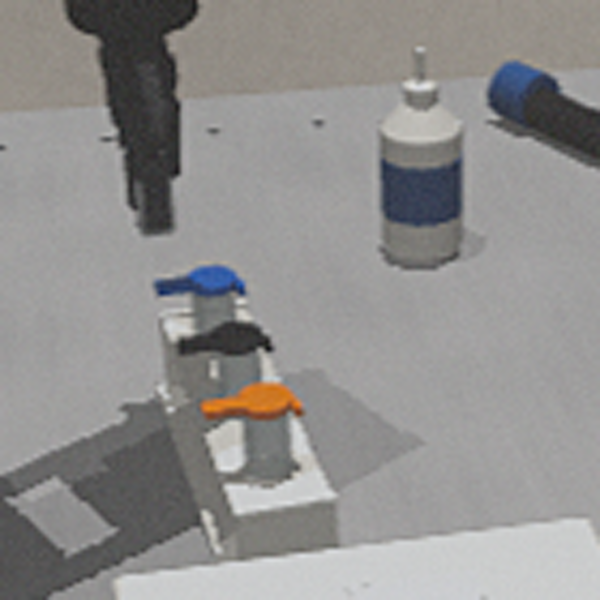

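View pics/w5.png

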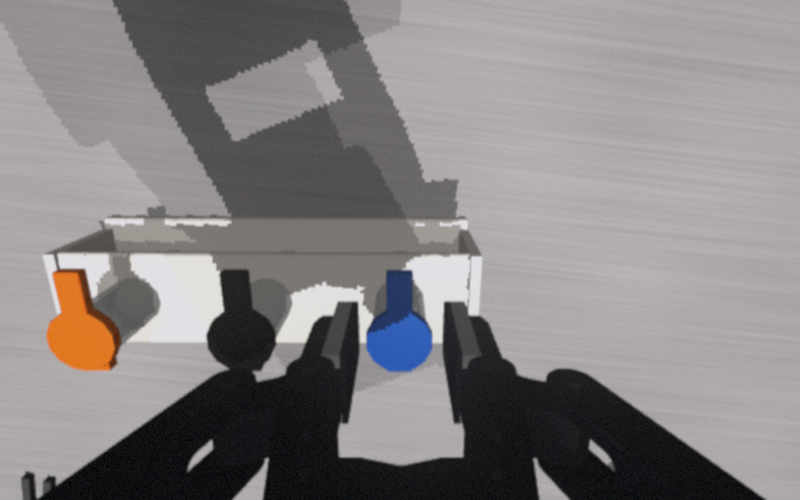

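```bash
python3 - <<'E'
from h import *
f=optics.grab_frame("wrist")
for uv in [(399,271),(399,338),(234,271),(241,337),(70,271),(83,337)]: print(onplane(f,np.array(uv)/1.25,.104).round(4))
o=telemetry.get_obs();print(o["tool_pos"],Ro.from_rotvec(o["eef_rot"]).as_matrix().round(3).tolist())
E
```

```text
[0.4502 0.2488 0.104 ]
[0.4836 0.2527 0.104 ]
[0.4588 0.1758 0.104 ]
[0.4917 0.1793 0.104 ]
[0.4674 0.1032 0.104 ]
[0.5004 0.1059 0.104 ]
[0.45497049 0.24955242 0.14744236] [[-0.993, -0.115, -0.0], [-0.115, 0.993, -0.0], [0.0, -0.0, -1.0]]
```

```bash
python3 -m jog '[{"rx":0,"ry":0,"rz":0,"dx":0,"dy":0,"dz":-0.03,"jaw":0.3},{"rx":0,"ry":0,"rz":0,"dx":0,"dy":0,"dz":-0.06,"jaw":0.3},{"rx":0,"ry":0,"rz":0,"dx":0,"dy":0,"dz":-0.06,"jaw":0.3},{"rx":0,"ry":0,"rz":0,"dx":0,"dy":0,"dz":-0.06,"jaw":0.9},{"rx":0,"ry":0,"rz":0,"dx":0,"dy":0,"dz":-0.06,"jaw":0.9},{"rx":0,"ry":0,"rz":0,"dx":0,"dy":0,"dz":-0.06,"jaw":0.9},{"rx":0,"ry":0,"rz":0,"dx":0,"dy":0,"dz":-0.06,"jaw":0.9}]' 30
python3 look.py side s6.png 220 100 360 240
```

```text
time_s: 5.8
tool_pos: [0.4554, 0.2492, 0.0888]
eef_rot: [-0.182, 3.135, -0.001]
force: [1.7, -6.8, -1.6]
gripper_width: 0.13
scale 4.285714285714286 [0.45538926 0.24926369 0.08880913]
```

View pics/s6.png

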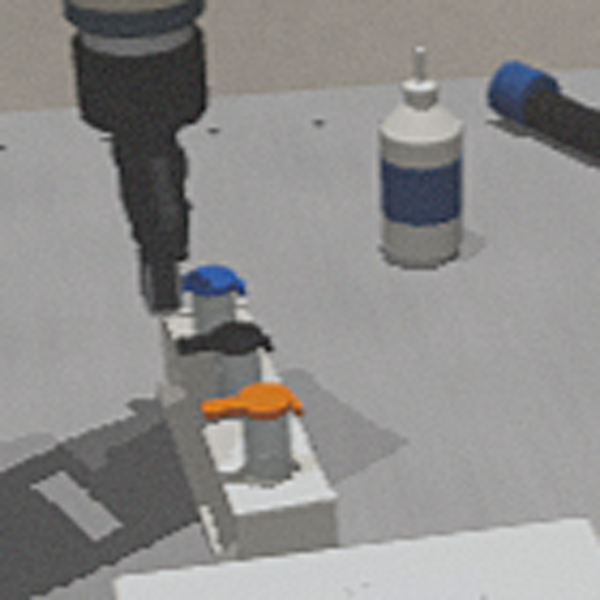

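The lip is pinched: 11 mm opening against the 12 mm lip. I'll swing along the hinge arc to about 0.8 rad.

```bash
python3 -m jog '[{"rx":-0.011,"ry":0.1,"rz":0,"dx":-0.0008,"dy":0,"dz":0.0048,"jaw":0.9},{"rx":-0.022,"ry":0.2,"rz":0,"dx":-0.001,"dy":0,"dz":0.0097,"jaw":0.9},{"rx":-0.033,"ry":0.3,"rz":0,"dx":-0.0008,"dy":0,"dz":0.0146,"jaw":0.9},{"rx":-0.043,"ry":0.4,"rz":0,"dx":-0.0001,"dy":0,"dz":0.0195,"jaw":0.9},{"rx":-0.054,"ry":0.5,"rz":0,"dx":0.0011,"dy":0,"dz":0.0242,"jaw":0.9},{"rx":-0.065,"ry":0.6,"rz":0,"dx":0.0027,"dy":0,"dz":0.0288,"jaw":0.9},{"rx":-0.076,"ry":0.7,"rz":0,"dx":0.0049,"dy":0.0005,"dz":0.0333,"jaw":0.9},{"rx":-0.087,"ry":0.8,"rz":0,"dx":0.0074,"dy":0.0008,"dz":0.0374,"jaw":0.9},{"rx":-0.087,"ry":0.8,"rz":0,"dx":0.0074,"dy":0.0008,"dz":0.0374,"jaw":0.9}]'
python3 look.py side s7.png 220 100 360 240
```

```text
time_s: 6.75
tool_pos: [0.4627, 0.25, 0.1263]
eef_rot: [0.135, -2.328, 0.051]
force: [-4.2, -4.3, 7.6]
gripper_width: 0.127
scale 4.285714285714286 [0.4627062  0.24999961 0.12628808]
```

View pics/s7.png

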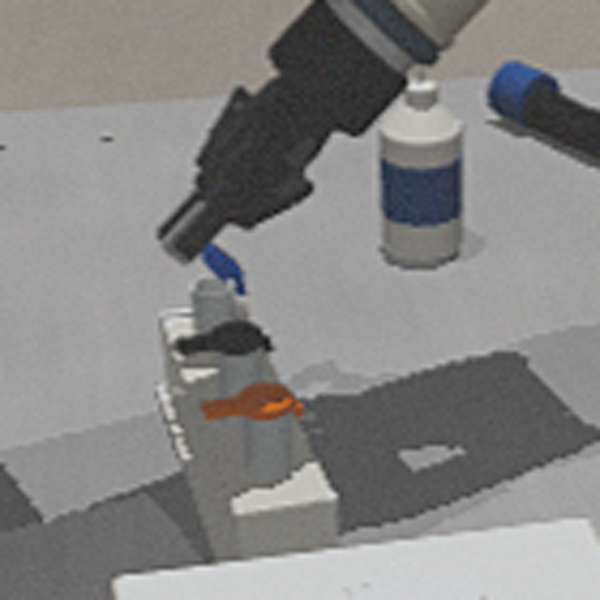

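The cap is up at about 0.8 rad, with the lip in the jaws at crop (210,250). I'll release it, slide off along the lip, and go upright on the robot side, then shove it over with shut fingers.

```bash
python3 -m jog '[{"rx":0,"ry":0,"rz":0,"dx":0,"dy":0,"dz":0,"jaw":0.4},{"rx":0,"ry":0,"rz":0,"dx":0,"dy":0,"dz":0,"jaw":0.4},{"rx":0,"ry":0,"rz":0,"dx":-0.02,"dy":-0.002,"dz":0.02,"jaw":0.4},{"rx":0,"ry":0,"rz":0,"dx":-0.05,"dy":-0.005,"dz":0.05,"jaw":0.4},{"rx":0.044,"ry":-0.4,"rz":0,"dx":-0.06,"dy":-0.006,"dz":0.05,"jaw":1},{"rx":0.087,"ry":-0.8,"rz":0,"dx":-0.06,"dy":-0.006,"dz":0.05,"jaw":1},{"rx":0.087,"ry":-0.8,"rz":0,"dx":-0.06,"dy":-0.006,"dz":0.05,"jaw":1},{"rx":0.087,"ry":-0.8,"rz":0,"dx":-0.06,"dy":-0.006,"dz":0.05,"jaw":1},{"rx":0.087,"ry":-0.8,"rz":0,"dx":-0.06,"dy":-0.006,"dz":0.05,"jaw":1},{"rx":0.087,"ry":-0.8,"rz":0,"dx":-0.06,"dy":-0.006,"dz":0.05,"jaw":1}]'
python3 look.py side s8.png 220 100 360 240
```

```text
time_s: 7.8
tool_pos: [0.4008, 0.2449, 0.1764]
eef_rot: [-0.184, 3.13, 0.003]
force: [-0.4, -0.4, -1.0]
gripper_width: -0.003
scale 4.285714285714286 [0.40010499 0.24459879 0.17607214]
```

View pics/s8.png

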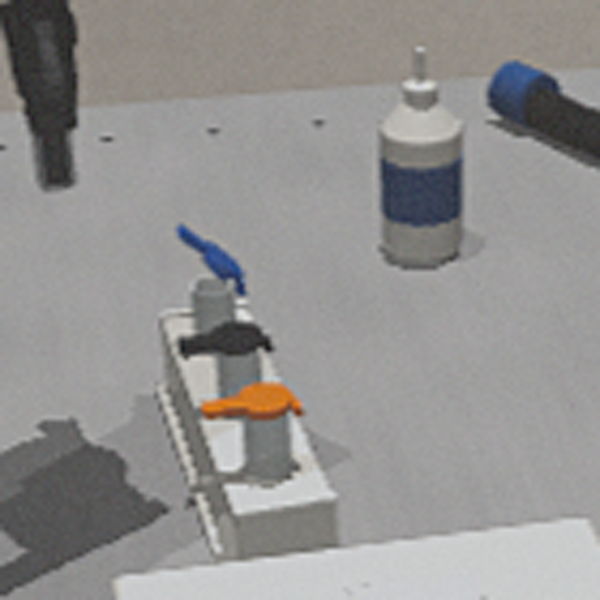

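```bash
python3 -m jog '[{"rx":0,"ry":0,"rz":0,"dx":0,"dy":0,"dz":-0.048,"jaw":1},{"rx":0,"ry":0,"rz":0,"dx":0.02,"dy":0.002,"dz":-0.048,"jaw":1},{"rx":0,"ry":0,"rz":0,"dx":0.04,"dy":0.004,"dz":-0.048,"jaw":1},{"rx":0,"ry":0,"rz":0,"dx":0.055,"dy":0.006,"dz":-0.048,"jaw":1},{"rx":0,"ry":0,"rz":0,"dx":0.07,"dy":0.0075,"dz":-0.048,"jaw":1},{"rx":0,"ry":0,"rz":0,"dx":0.08,"dy":0.0085,"dz":-0.048,"jaw":1},{"rx":0,"ry":0,"rz":0,"dx":0.09,"dy":0.0095,"dz":-0.048,"jaw":1},{"rx":0,"ry":0,"rz":0,"dx":0.09,"dy":0.0095,"dz":-0.048,"jaw":1}]'
python3 look.py side s9.png 220 100 360 240
```

```text
time_s: 8.65
tool_pos: [0.4936, 0.2547, 0.127]
eef_rot: [-0.182, 3.135, 0.001]
force: [-0.1, -0.2, 0.4]
gripper_width: -0.001
scale 4.285714285714286 [0.49261643 0.25443056 0.12679004]
```

View pics/s9.png

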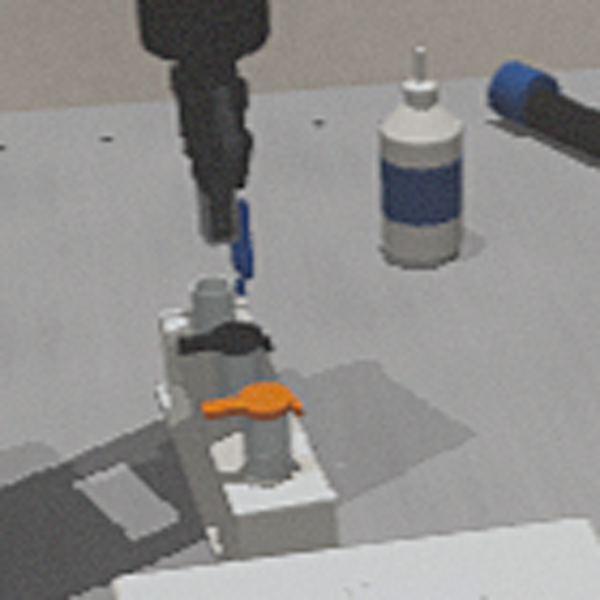

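It's about upright already, at crop (242,245). I'll push it a few mm further for margin.

```bash
python3 -m jog '[{"rx":0,"ry":0,"rz":0,"dx":0.003,"dy":0.0003,"dz":0,"jaw":1},{"rx":0,"ry":0,"rz":0,"dx":0.006,"dy":0.0006,"dz":0,"jaw":1},{"rx":0,"ry":0,"rz":0,"dx":0.008,"dy":0.0009,"dz":0,"jaw":1},{"rx":0,"ry":0,"rz":0,"dx":0.008,"dy":0.0009,"dz":0,"jaw":1}]'
python3 look.py side s10.png 220 100 360 240
```

```text
time_s: 9.1
tool_pos: [0.5003, 0.2553, 0.1267]
eef_rot: [-0.183, 3.136, -0.0]
force: [-0.1, -0.3, -1.4]
gripper_width: -0.002
scale 4.285714285714286 [0.50028335 0.25534358 0.12672261]
```

View pics/s10.png

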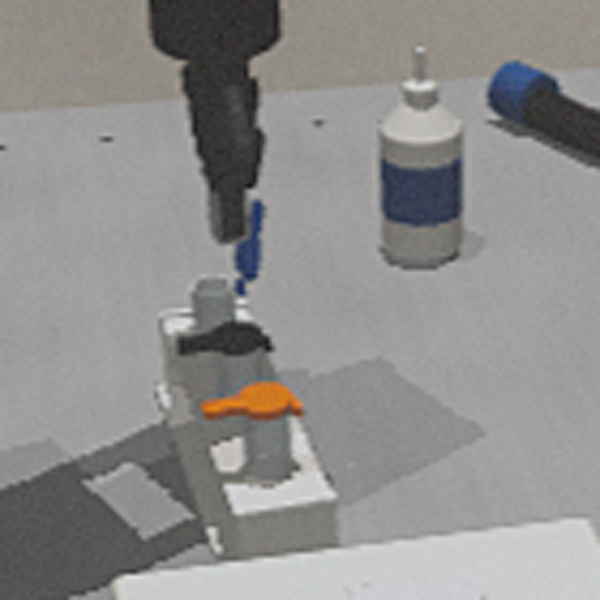

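The cap is at about 1.75 rad. I'll back off, rise, and travel over the swab, turning the jaws to x.

```bash
python3 -m jog '[{"rx":0,"ry":0,"rz":0,"dx":-0.02,"dy":-0.002,"dz":0,"jaw":1},{"rx":0,"ry":0,"rz":0,"dx":-0.02,"dy":-0.002,"dz":0.05,"jaw":1},{"rx":0,"ry":0,"rz":0,"dx":-0.02,"dy":-0.002,"dz":0.10,"jaw":1},{"rx":0,"ry":0,"rz":0,"dx":-0.01,"dy":-0.03,"dz":0.14,"jaw":0},{"rx":0,"ry":0,"rz":-1.57,"dx":0.033,"dy":-0.539,"dz":0.17,"jaw":0},{"rx":0,"ry":0,"rz":-1.57,"dx":0.033,"dy":-0.539,"dz":0.17,"jaw":0},{"rx":0,"ry":0,"rz":-1.57,"dx":0.033,"dy":-0.539,"dz":0.17,"jaw":0},{"rx":0,"ry":0,"rz":-1.57,"dx":0.033,"dy":-0.539,"dz":0.17,"jaw":0},{"rx":0,"ry":0,"rz":-1.57,"dx":0.033,"dy":-0.539,"dz":0.17,"jaw":0},{"rx":0,"ry":0,"rz":-1.57,"dx":0.033,"dy":-0.539,"dz":0.17,"jaw":0}]'
python3 - <<'E'
from h import *
o=telemetry.get_obs();print(o["tool_pos"],Ro.from_rotvec(o["eef_rot"]).as_matrix().round(3).tolist(),o["qpos"])
E
```

```text
time_s: 10.15
tool_pos: [0.5153, -0.0751, 0.2848]
eef_rot: [1.208, 2.899, 0.0]
force: [0.8, 0.8, 0.5]
gripper_width: 0.502
[ 0.51530742 -0.07511255  0.28479613] [[-0.704, 0.71, 0.001], [0.71, 0.704, -0.0], [-0.001, 0.001, -1.0]] [-1.67619917e-01  2.06309081e-01  1.80721702e+00  4.43476866e-05
  1.12700558e+00 -9.48607741e-01]
```

```bash
python3 -m jog '[{"rx":0,"ry":0,"rz":-0.75,"dx":0.018,"dy":-0.209,"dz":-0.01,"jaw":0},{"rx":0,"ry":0,"rz":-0.75,"dx":0.018,"dy":-0.209,"dz":-0.01,"jaw":0},{"rx":0,"ry":0,"rz":-0.75,"dx":0.018,"dy":-0.209,"dz":-0.01,"jaw":0},{"rx":0,"ry":0,"rz":-0.75,"dx":0.018,"dy":-0.209,"dz":-0.01,"jaw":0},{"rx":0,"ry":0,"rz":-0.75,"dx":0.018,"dy":-0.209,"dz":-0.01,"jaw":0},{"rx":0,"ry":0,"rz":-0.75,"dx":0.018,"dy":-0.209,"dz":-0.01,"jaw":0},{"rx":0,"ry":0,"rz":-0.75,"dx":0.018,"dy":-0.209,"dz":-0.01,"jaw":0}]'
python3 - <<'E'
from h import *
o=telemetry.get_obs();print(o["tool_pos"],Ro.from_rotvec(o["eef_rot"]).as_matrix().round(3).tolist())
f=optics.grab_frame("wrist");cv2.imwrite("pics/w11.png",f["color"]);np.savez("w11.npz",**f)
for n in ("scene","side"):
    g=optics.grab_frame(n);np.savez(n+"11.npz",**g);cv2.imwrite(f"pics/{n}11.png",g["color"])
E
```

```text
time_s: 10.85
tool_pos: [0.5331, -0.2816, 0.2741]
eef_rot: [-2.175, -2.266, -0.0]
force: [-0.1, -0.0, 0.4]
gripper_width: 0.5
[ 0.53312456 -0.28164703  0.27408934] [[-0.041, 0.999, -0.0], [0.999, 0.041, 0.001], [0.001, -0.0, -1.0]]
```

View pics/w11.png

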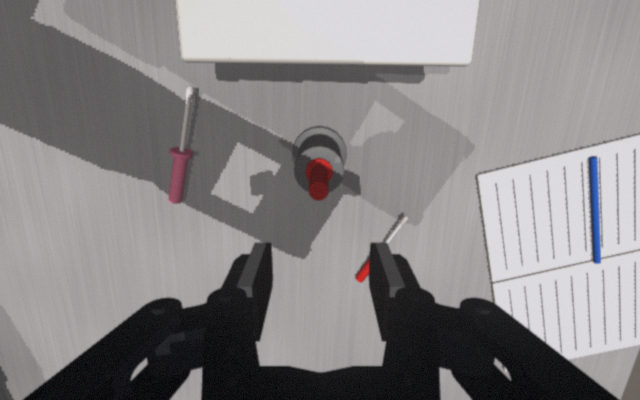

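View pics/side11.png

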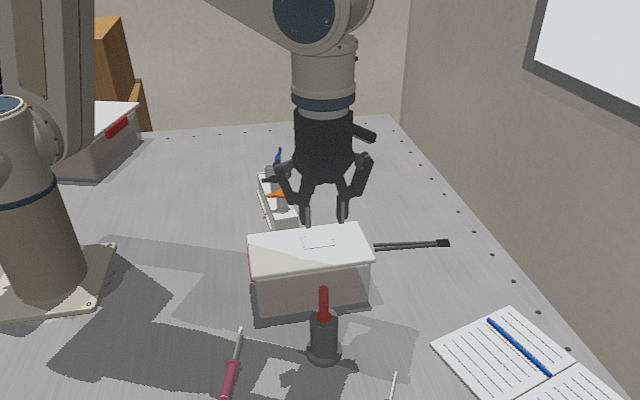

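View pics/scene11.png

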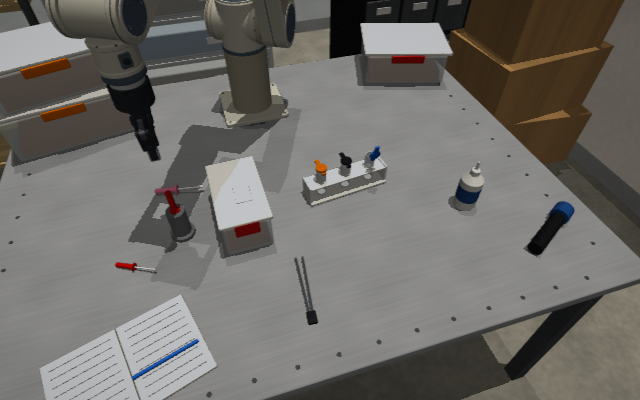

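```bash
python3 - <<'E'
from h import *
f=dict(np.load("w11.npz"));s=dict(np.load("scene11.npz"));d=dict(np.load("side11.npz"))
im=f["color"].astype(int);m=((im[...,2]>80)&(im[...,1]<50)&(im[...,0]<50));m[:, :280]=0;m[:,350:]=0;m[220:]=0
ys,xs=np.nonzero(m);print(xs.min(),xs.max(),ys.min(),ys.max())
for v in range(ys.min(),ys.max()+1,3): r=xs[ys==v];print(v,r.min(),r.max(),end="; ")
print()
print("top",onplane(f,(318,189.5),.155),"collar",onplane(f,(319.5,171),.095))
print(tri([(f,(318,189.5)),(s,(169,194)),(d,(323,288))]))
cv2.imwrite("pics/c12.png",cv2.resize(f["color"][120:220,270:370],None,fx=6,fy=6,interpolation=cv2.INTER_CUBIC))
E
```

```text
306 332 159 199
159 317 320; 162 310 326; 165 307 328; 168 306 330; 171 306 332; 174 306 331; 177 307 330; Traceback (most recent call last):
  File "<stdin>", line 5, in <module>
    return umr_minimum(a, axis, None, out, keepdims, initial, where)
ValueError: zero-size array to reduction operation minimum which has no identity
```

```bash
python3 - <<'E'
from h import *
f=dict(np.load("w11.npz"));s=dict(np.load("scene11.npz"));d=dict(np.load("side11.npz"))
cv2.imwrite("pics/c12.png",cv2.resize(f["color"][120:220,270:370],None,fx=6,fy=6,interpolation=cv2.INTER_CUBIC))
print("top",onplane(f,(318,189.5),.155),"collar",onplane(f,(319,171),.095))
print(tri([(f,(318,189.5)),(s,(169,194)),(d,(323,288))]))
E
```

```text
top [ 0.53057674 -0.28531599  0.155     ] collar [ 0.53109866 -0.28574207  0.095     ]
(array([ 0.5308803 , -0.28590838,  0.15148768]), array([ 0.39218075, -0.58186599, -1.27924736, -1.3799927 ,  0.01187747,
        0.70672477]))
```

View pics/c12.png

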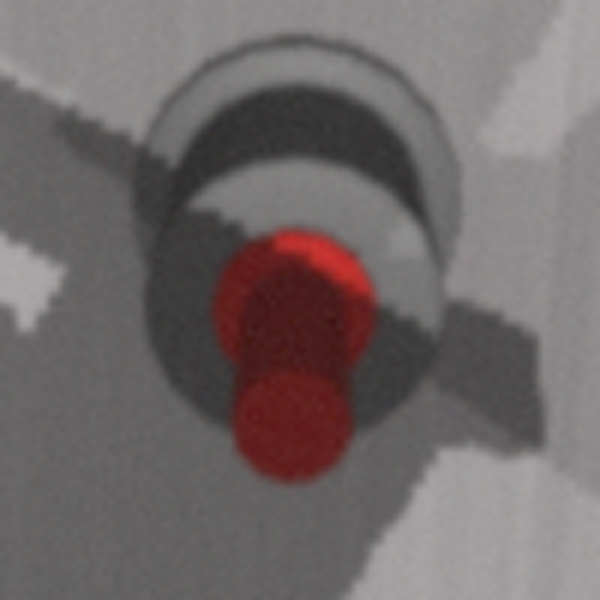

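The swab axis is at (.531,-.286), from the handle top at wrist (319,191) and the collar at (319,171). I'll align, descend and grip.

```bash
python3 -m jog '[{"rx":0,"ry":0,"rz":0,"dx":-0.002,"dy":-0.0045,"dz":-0.05,"jaw":0},{"rx":0,"ry":0,"rz":0,"dx":-0.002,"dy":-0.0045,"dz":-0.1,"jaw":0},{"rx":0,"ry":0,"rz":0,"dx":-0.002,"dy":-0.0045,"dz":-0.14,"jaw":0},{"rx":0,"ry":0,"rz":0,"dx":-0.002,"dy":-0.0045,"dz":-0.163,"jaw":0},{"rx":0,"ry":0,"rz":0,"dx":-0.002,"dy":-0.0045,"dz":-0.163,"jaw":0},{"rx":0,"ry":0,"rz":0,"dx":-0.002,"dy":-0.0045,"dz":-0.163,"jaw":0}]'
python3 look.py wrist w13.png 0 0 640 400
python3 look.py side s13.png 220 160 420 360
```

```text
time_s: 11.6
tool_pos: [0.532, -0.286, 0.1119]
eef_rot: [2.178, 2.264, 0.0]
force: [0.1, -0.2, 0.1]
gripper_width: 0.498
scale 1.25 [ 0.53258986 -0.28654437  0.11290921]
scale 3.0 [ 0.53282088 -0.28686676  0.11332451]
```

View pics/w13.png

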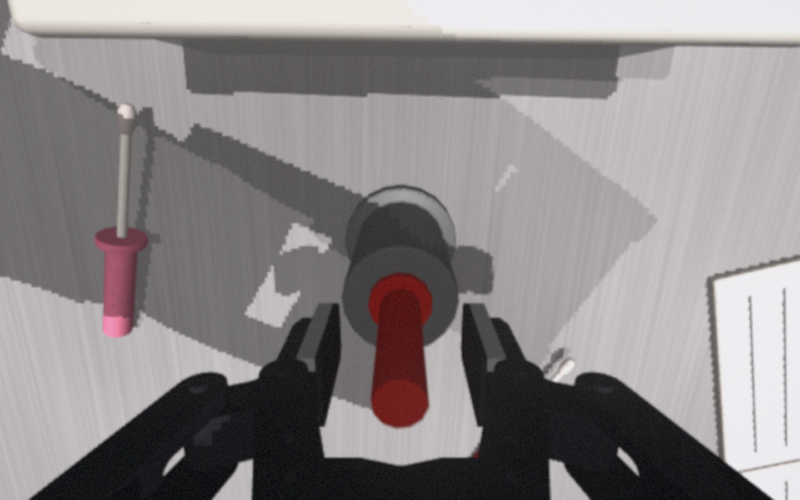

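View pics/s13.png

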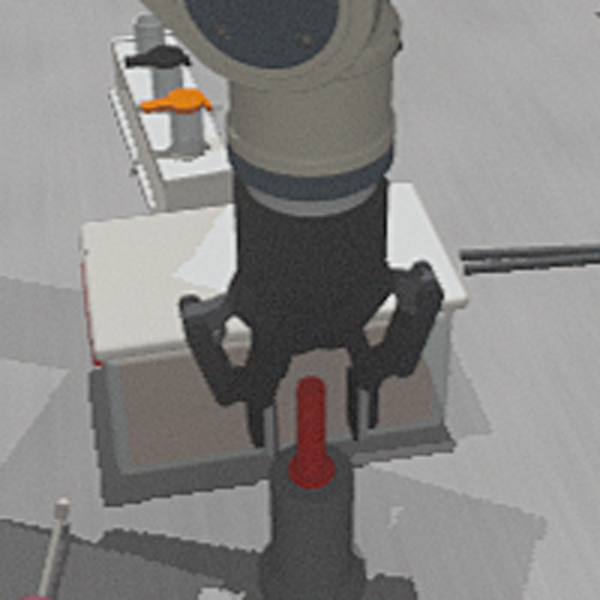

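Handle centred between the pads (x≈400 in crop; pads at 340 and 462). Closing.

```bash
python3 -m jog '[{"rx":0,"ry":0,"rz":0,"dx":0,"dy":0.001,"dz":-0.002,"jaw":0.4},{"rx":0,"ry":0,"rz":0,"dx":0,"dy":0.001,"dz":-0.002,"jaw":0.8},{"rx":0,"ry":0,"rz":0,"dx":0,"dy":0.001,"dz":-0.002,"jaw":0.8},{"rx":0,"ry":0,"rz":0,"dx":0,"dy":0.001,"dz":-0.002,"jaw":0.8},{"rx":0,"ry":0,"rz":0,"dx":0,"dy":0.001,"dz":-0.002,"jaw":0.8},{"rx":0,"ry":0,"rz":0,"dx":0,"dy":0.001,"dz":-0.002,"jaw":0.8}]' 60
```

```text
time_s: 12.3
tool_pos: [0.5321, -0.2859, 0.1106]
eef_rot: [2.179, 2.261, 0.001]
force: [-1.3, 2.0, 7.1]
gripper_width: 0.169
```

```bash
python3 -m jog '[{"rx":0,"ry":0,"rz":0,"dx":0,"dy":0,"dz":0.01,"jaw":0.8},{"rx":0,"ry":0,"rz":0,"dx":0,"dy":0,"dz":0.025,"jaw":0.8},{"rx":0,"ry":0,"rz":0,"dx":0,"dy":0,"dz":0.03,"jaw":0.8},{"rx":0,"ry":0,"rz":0,"dx":0,"dy":0,"dz":0.03,"jaw":0.8}]'
python3 look.py side s14.png 220 160 420 360
```

```text
time_s: 12.7
tool_pos: [0.5322, -0.2861, 0.141]
eef_rot: [2.178, 2.26, 0.001]
force: [0.3, 0.2, 0.6]
gripper_width: 0.169
scale 3.0 [ 0.5317686  -0.28588256  0.14014627]
```

View pics/s14.png

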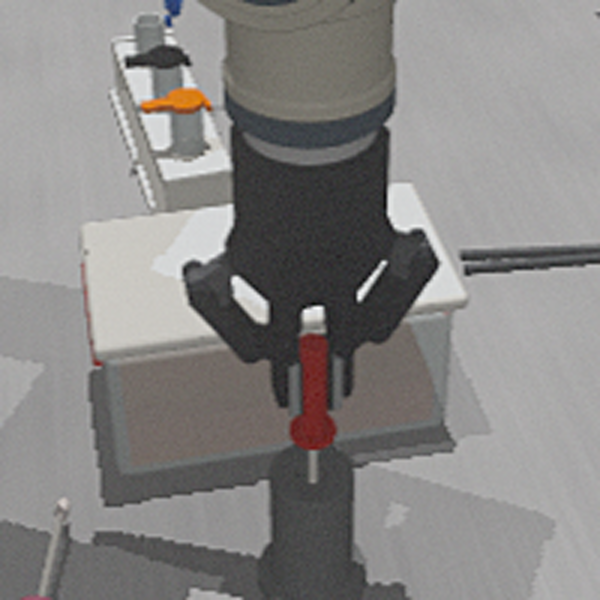

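The swab is lifting upright. I'll raise it straight until the tip is at about 0.20, well above the lid at .119.

```bash
python3 -m jog '[{"rx":0,"ry":0,"rz":0,"dx":0,"dy":0,"dz":0.03,"jaw":0.8},{"rx":0,"ry":0,"rz":0,"dx":0,"dy":0,"dz":0.06,"jaw":0.8},{"rx":0,"ry":0,"rz":0,"dx":0,"dy":0,"dz":0.09,"jaw":0.8},{"rx":0,"ry":0,"rz":0,"dx":0,"dy":0,"dz":0.12,"jaw":0.8},{"rx":0,"ry":0,"rz":0,"dx":0,"dy":0,"dz":0.15,"jaw":0.8},{"rx":0,"ry":0,"rz":0,"dx":0,"dy":0,"dz":0.165,"jaw":0.8},{"rx":0,"ry":0,"rz":0,"dx":0,"dy":0,"dz":0.165,"jaw":0.8},{"rx":0,"ry":0,"rz":0,"dx":0,"dy":0,"dz":0.165,"jaw":0.8}]'
python3 look.py side s15.png 220 100 420 300
python3 look.py scene s15b.png 60 60 280 280
```

```text
time_s: 13.55
tool_pos: [0.5309, -0.2853, 0.303]
eef_rot: [-2.179, -2.261, 0.001]
force: [-0.1, 0.4, -1.9]
gripper_width: 0.172
scale 3.0 [ 0.53059176 -0.28517202  0.30237727]
scale 2.727272727272727 [ 0.53054819 -0.28512477  0.30217212]
```

View pics/s15.png

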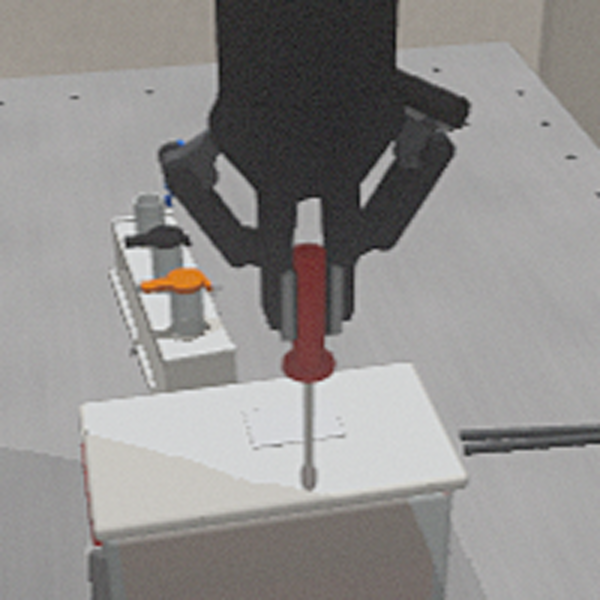

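View pics/s15b.png

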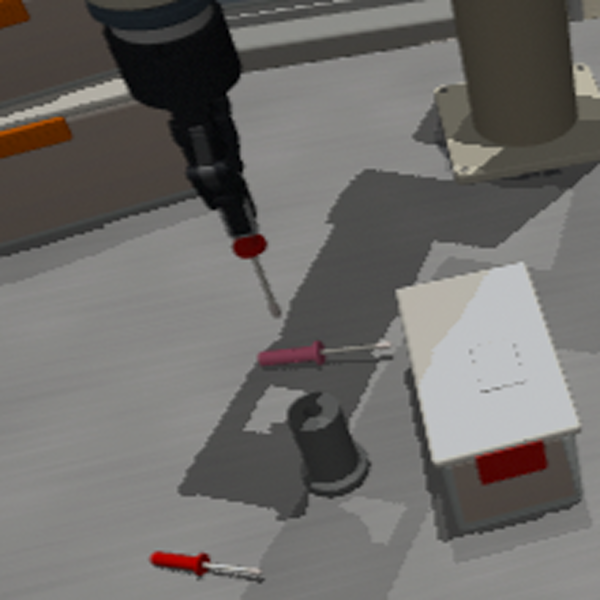

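```bash
python3 - <<'E'
from h import *
C=cams();s,d=C["scene"],C["side"]
print("tip",tri([(s,(161.9,176.2)),(d,(323,263.3))]));print("collar",tri([(s,(151.3,150.2)),(d,(322.7,221.7))]))
o=telemetry.get_obs();T=o["tool_pos"];print(T)
for f in(s,d): print(proj(f,[[T[0],T[1],T[2]-.096],[T[0],T[1],T[2]-.0185]]).round(1).tolist())
E
```

```text
tip (array([ 0.53087571, -0.2853406 ,  0.20399842]), array([-0.1562343 ,  0.37235947, -0.18747553, -0.19563901]))
collar (array([ 0.53085749, -0.28585732,  0.28187407]), array([-0.03992173,  0.1069252 , -0.0506715 , -0.05744265]))
[ 0.53077225 -0.28527744  0.30250167]
[[161.5, 175.7], [151.2, 149.5]]
[[322.7, 261.8], [322.5, 220.2]]
```

The tip is at (.531,-.285,.20), and the swab is vertical within 0.5 mm over its length. I'll carry it over the tub.

```bash
python3 -m jog '[{"rx":0,"ry":0,"rz":0,"dx":-0.001,"dy":0.015,"dz":0,"jaw":0.8},{"rx":0,"ry":0,"rz":0,"dx":-0.004,"dy":0.045,"dz":0,"jaw":0.8},{"rx":0,"ry":0,"rz":0,"dx":-0.007,"dy":0.08,"dz":0,"jaw":0.8},{"rx":0,"ry":0,"rz":0,"dx":-0.010,"dy":0.12,"dz":0,"jaw":0.8},{"rx":0,"ry":0,"rz":0,"dx":-0.014,"dy":0.16,"dz":0,"jaw":0.8},{"rx":0,"ry":0,"rz":0,"dx":-0.017,"dy":0.20,"dz":0,"jaw":0.8},{"rx":0,"ry":0,"rz":0,"dx":-0.02,"dy":0.24,"dz":0,"jaw":0.8},{"rx":0,"ry":0,"rz":0,"dx":-0.024,"dy":0.28,"dz":0,"jaw":0.8},{"rx":0,"ry":0,"rz":0,"dx":-0.027,"dy":0.32,"dz":0,"jaw":0.8},{"rx":0,"ry":0,"rz":0,"dx":-0.030,"dy":0.35,"dz":0,"jaw":0.8}]'
python3 -c "
from bench import telemetry as t;o=t.get_obs();print(o['tool_pos'],o['eef_rot'],o['qpos'])"
```

```text
time_s: 14.75
tool_pos: [0.5002, 0.0671, 0.304]
eef_rot: [-2.178, -2.263, 0.0]
force: [0.2, 0.1, -0.5]
gripper_width: 0.172
[0.50020523 0.06712882 0.30400366] [-2.17808791e+00 -2.26284486e+00  1.74904204e-04] [1.09497153e-01 1.60849367e-01 1.81720709e+00 5.97304091e-04
 1.16413866e+00 7.10945734e-02]
```

```bash
python3 -m jog '[{"rx":0,"ry":0,"rz":0,"dx":-0.003,"dy":0.03,"dz":0,"jaw":0.8},{"rx":0,"ry":0,"rz":0,"dx":-0.006,"dy":0.07,"dz":0,"jaw":0.8},{"rx":0,"ry":0,"rz":0,"dx":-0.010,"dy":0.11,"dz":0,"jaw":0.8},{"rx":0,"ry":0,"rz":0,"dx":-0.013,"dy":0.15,"dz":0,"jaw":0.8},{"rx":0,"ry":0,"rz":0,"dx":-0.015,"dy":0.18,"dz":0,"jaw":0.8},{"rx":0,"ry":0,"rz":0,"dx":-0.0155,"dy":0.188,"dz":-0.01,"jaw":0.8},{"rx":0,"ry":0,"rz":0,"dx":-0.0155,"dy":0.188,"dz":-0.04,"jaw":0.8},{"rx":0,"ry":0,"rz":0,"dx":-0.0155,"dy":0.188,"dz":-0.06,"jaw":0.8},{"rx":0,"ry":0,"rz":0,"dx":-0.0155,"dy":0.188,"dz":-0.06,"jaw":0.8},{"rx":0,"ry":0,"rz":0,"dx":-0.0155,"dy":0.188,"dz":-0.06,"jaw":0.8}]'
python3 look.py side s16.png 220 100 360 240
python3 look.py scene s16b.png 300 80 440 200
python3 look.py wrist w16.png 0 0 640 400
```

```text
time_s: 15.75
tool_pos: [0.4855, 0.2519, 0.2441]
eef_rot: [-2.18, -2.262, 0.002]
force: [0.8, -0.2, 0.1]
gripper_width: 0.173
scale 4.285714285714286 [0.48616698 0.25224163 0.24489304]
scale 5.0 [0.48649016 0.25234514 0.24534207]
scale 1.25 [0.48660307 0.25242031 0.24551907]
```

View pics/s16.png

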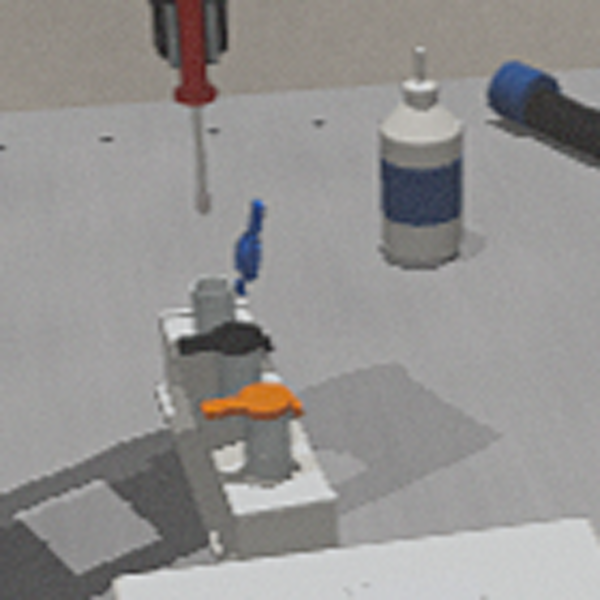

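View pics/s16b.png

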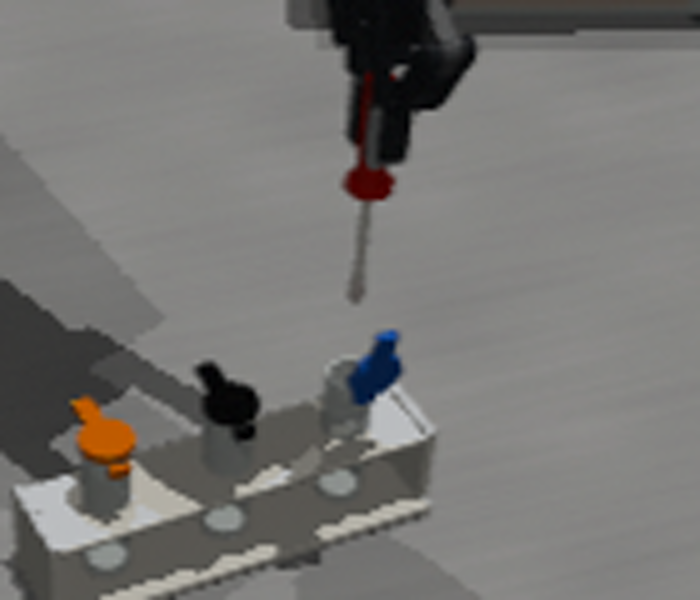

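View pics/w16.png

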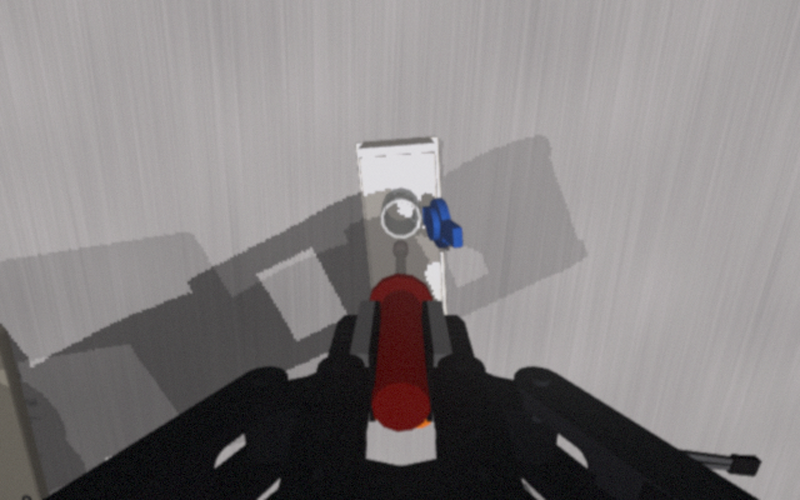

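```bash
python3 -m jog '[{"rx":0,"ry":0,"rz":0,"dx":0,"dy":0,"dz":0,"jaw":0.8},{"rx":0,"ry":0,"rz":0,"dx":0,"dy":0,"dz":0,"jaw":0.8},{"rx":0,"ry":0,"rz":0,"dx":0,"dy":0,"dz":0,"jaw":0.8}]'
python3 - <<'E'
from h import *
f=optics.grab_frame("wrist");s=optics.grab_frame("scene");d=optics.grab_frame("side");np.savez("w17.npz",**f)
cv2.imwrite("pics/c17.png",cv2.resize(f["color"][145:245,270:370],None,fx=6,fy=6,interpolation=cv2.INTER_CUBIC))
cv2.imwrite("pics/c17s.png",cv2.resize(s["color"][130:180,350:400],None,fx=11,fy=11,interpolation=cv2.INTER_CUBIC))
cv2.imwrite("pics/c17d.png",cv2.resize(d["color"][135:185,245:295],None,fx=11,fy=11,interpolation=cv2.INTER_CUBIC))
o=telemetry.get_obs();T=o["tool_pos"];print(T,o["eef_rot"])
for g in(f,s,d): print(proj(g,[[T[0],T[1],T[2]-.0956],[.4853,.2537,.098]]).round(1).tolist())
E
```

```text
time_s: 16.2
tool_pos: [0.4861, 0.2524, 0.2447]
eef_rot: [2.18, 2.262, 0.001]
force: [1.4, -0.8, -0.4]
gripper_width: 0.172
[0.48595143 0.2523451  0.24441641] [2.17998597e+00 2.26207379e+00 1.91856529e-04]
[[321.3, 194.4], [320.4, 174.2]]
[[370.6, 140.0], [369.3, 154.1]]
[[267.9, 148.6], [268.9, 165.9]]
```

View pics/c17.png

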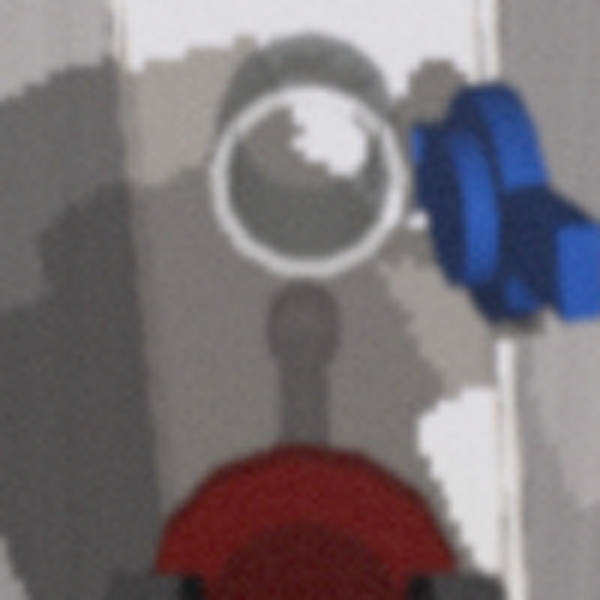

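View pics/c17s.png

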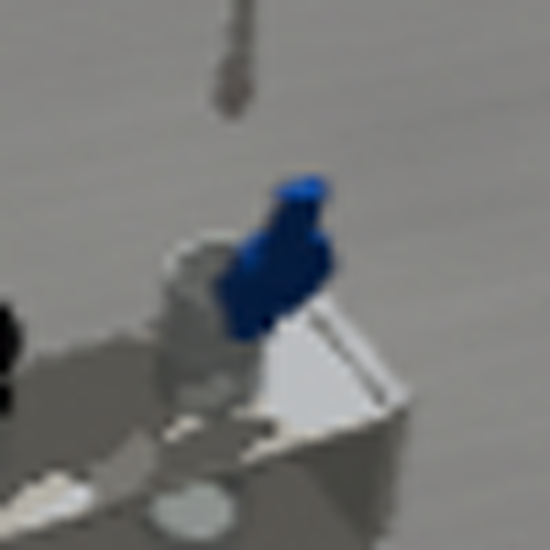

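View pics/c17d.png

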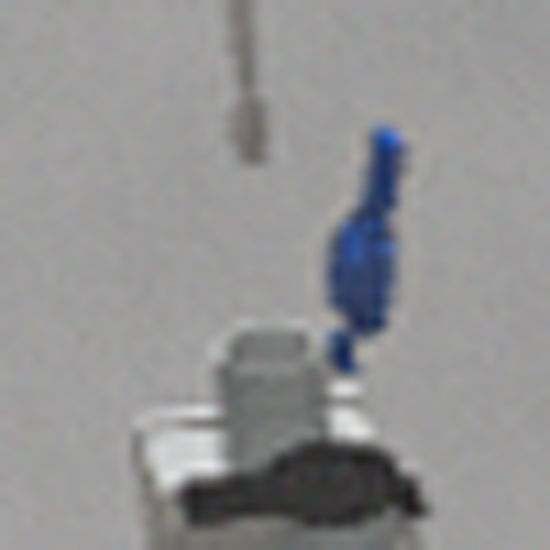

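Rim centre is at wrist (321.7,175.2) and the tip at about (320.5,197). Lowering to about 10 mm above the rim with a small correction.

```bash
python3 -m jog '[{"rx":0,"ry":0,"rz":0,"dx":0.001,"dy":0.0005,"dz":-0.01,"jaw":0.8},{"rx":0,"ry":0,"rz":0,"dx":0.001,"dy":0.0005,"dz":-0.02,"jaw":0.8},{"rx":0,"ry":0,"rz":0,"dx":0.001,"dy":0.0005,"dz":-0.03,"jaw":0.8},{"rx":0,"ry":0,"rz":0,"dx":0.001,"dy":0.0005,"dz":-0.037,"jaw":0.8},{"rx":0,"ry":0,"rz":0,"dx":0.001,"dy":0.0005,"dz":-0.04,"jaw":0.8},{"rx":0,"ry":0,"rz":0,"dx":0.001,"dy":0.0005,"dz":-0.04,"jaw":0.8},{"rx":0,"ry":0,"rz":0,"dx":0.001,"dy":0.0005,"dz":-0.04,"jaw":0.8},{"rx":0,"ry":0,"rz":0,"dx":0.001,"dy":0.0005,"dz":-0.04,"jaw":0.8}]'
python3 - <<'E'
from h import *
f=optics.grab_frame("wrist");s=optics.grab_frame("scene");d=optics.grab_frame("side");np.savez("w18.npz",**f)
cv2.imwrite("pics/c18.png",cv2.resize(f["color"][145:245,270:370],None,fx=6,fy=6,interpolation=cv2.INTER_CUBIC))
cv2.imwrite("pics/c18s.png",cv2.resize(s["color"][130:180,350:400],None,fx=11,fy=11,interpolation=cv2.INTER_CUBIC))
cv2.imwrite("pics/c18d.png",cv2.resize(d["color"][135:185,245:295],None,fx=11,fy=11,interpolation=cv2.INTER_CUBIC))
o=telemetry.get_obs();T=o["tool_pos"];print(T,o["eef_rot"])
for g in(f,s,d): print(proj(g,[[T[0],T[1],T[2]-.0956],[.4853,.2537,.098]]).round(1).tolist())
E
```

```text
time_s: 17.15
tool_pos: [0.4872, 0.253, 0.2047]
eef_rot: [2.18, 2.262, 0.001]
force: [-0.0, 0.9, -1.2]
gripper_width: 0.17
[0.48711106 0.25296002 0.20468033] [2.17985301e+00 2.26199024e+00 1.08487364e-03]
[[321.3, 194.5], [318.8, 188.8]]
[[369.7, 151.5], [369.3, 154.1]]
[[269.4, 162.2], [268.9, 165.9]]
```

View pics/c18.png

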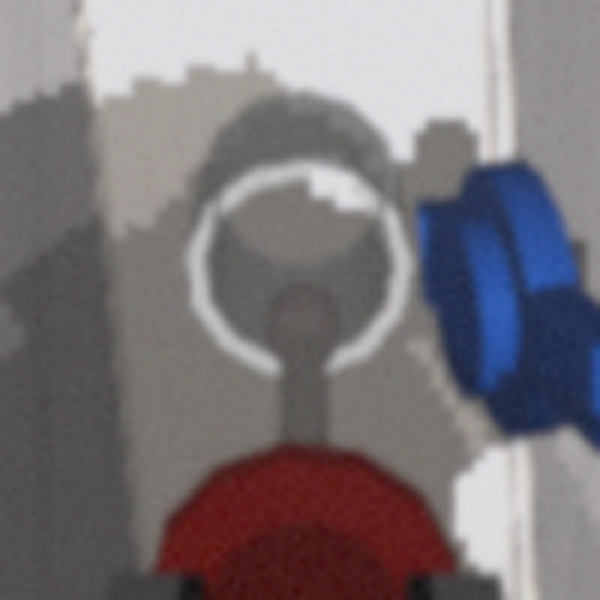

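View pics/c18s.png

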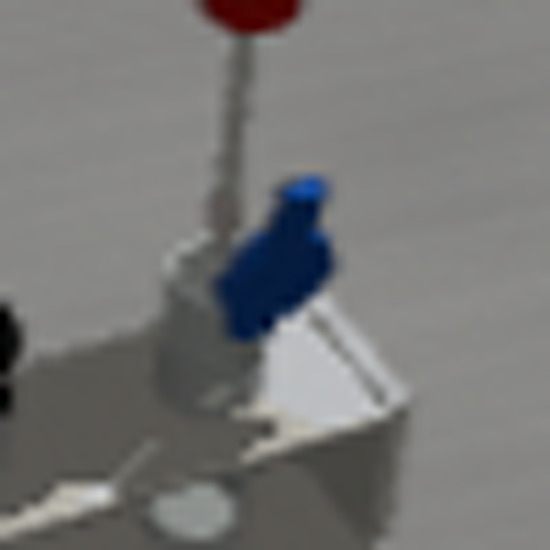

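View pics/c18d.png

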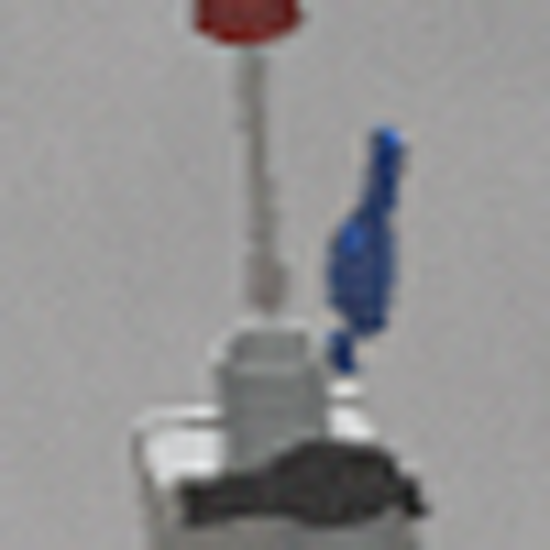

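```bash
python3 - <<'E'
from h import *
f=dict(np.load("w18.npz"))
print("rim",onplane(f,(320.1,190.0),.098).round(4))
for v,z in((198.3,.1133),(197.5,.1091)): print("tip",onplane(f,(320.5,v),z).round(4))
g=dict(np.load("w17.npz"));print("rim17",onplane(g,(321.7,175.2),.098).round(4))
s=optics.grab_frame("scene");d=optics.grab_frame("side")
# side rim center and tip
print("side rim",onplane(d,(269.4,166.4),.098).round(4),"side tip",onplane(d,(269.4,163.4),.1091).round(4))
print("scene rim",onplane(s,(369.3,154.5),.098).round(4),"scene tip",onplane(s,(370.5,152.3),.1091).round(4))
E
```

```text
rim [0.4863 0.2528 0.098 ]
tip [0.4866 0.2515 0.1133]
tip [0.4866 0.2507 0.1091]
rim17 [0.4864 0.2529 0.098 ]
side rim [0.4862 0.2504 0.098 ] side tip [0.4866 0.246  0.1091]
scene rim [0.487  0.2529 0.098 ] scene tip [0.4911 0.2538 0.1091]
```

The wrist view puts the tip within about 1–1.5 mm of the rim centre, with clearance about 10–11 mm. One small trim, then settle.

```bash
python3 -m jog '[{"rx":0,"ry":0,"rz":0,"dx":-0.0004,"dy":0.0007,"dz":-0.0005,"jaw":0.8},{"rx":0,"ry":0,"rz":0,"dx":-0.0004,"dy":0.0007,"dz":-0.0005,"jaw":0.8},{"rx":0,"ry":0,"rz":0,"dx":-0.0004,"dy":0.0007,"dz":-0.0005,"jaw":0.8},{"rx":0,"ry":0,"rz":0,"dx":-0.0004,"dy":0.0007,"dz":-0.0005,"jaw":0.8},{"rx":0,"ry":0,"rz":0,"dx":-0.0004,"dy":0.0007,"dz":-0.0005,"jaw":0.8},{"rx":0,"ry":0,"rz":0,"dx":-0.0004,"dy":0.0007,"dz":-0.0005,"jaw":0.8},{"rx":0,"ry":0,"rz":0,"dx":-0.0004,"dy":0.0007,"dz":-0.0005,"jaw":0.8},{"rx":0,"ry":0,"rz":0,"dx":-0.0004,"dy":0.0007,"dz":-0.0005,"jaw":0.8}]'
python3 look.py wrist w19.png 270 145 370 245
python3 look.py scene s19.png 0 0 640 400
python3 look.py side s19b.png 220 100 360 240
python3 -c "
from bench import telemetry as t;o=t.get_obs();print(o['tool_pos'],abs(o['qvel']).max(),o['force'],o['gripper_width'])"
```

```text
time_s: 18.2
tool_pos: [0.4865, 0.2536, 0.2038]
eef_rot: [2.18, 2.262, 0.0]
force: [-0.6, -0.7, -1.4]
gripper_width: 0.173
scale 6.0 [0.48655397 0.25355854 0.20381009]
scale 1.25 [0.4865462  0.25355849 0.2038175 ]
scale 4.285714285714286 [0.48653661 0.25353095 0.20379426]
[0.48653661 0.25353095 0.20379426] 0.0007603641575238526 [-1.09289455  0.00908113 -0.5184578 ] 0.1665557362315434
```

View pics/w19.png

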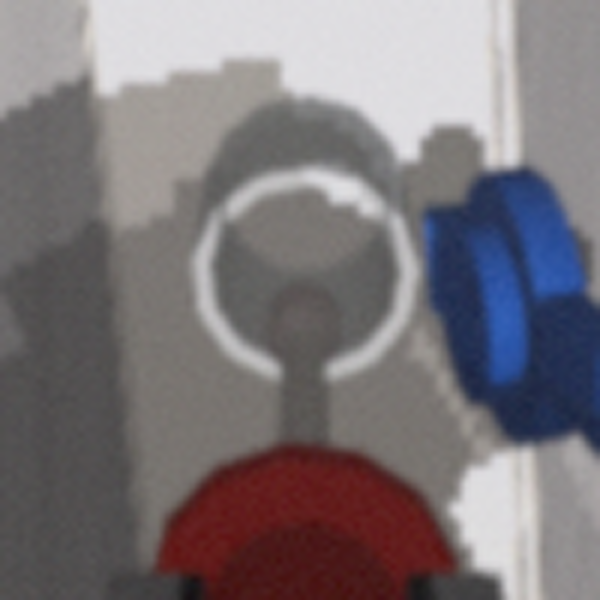

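View pics/s19.png

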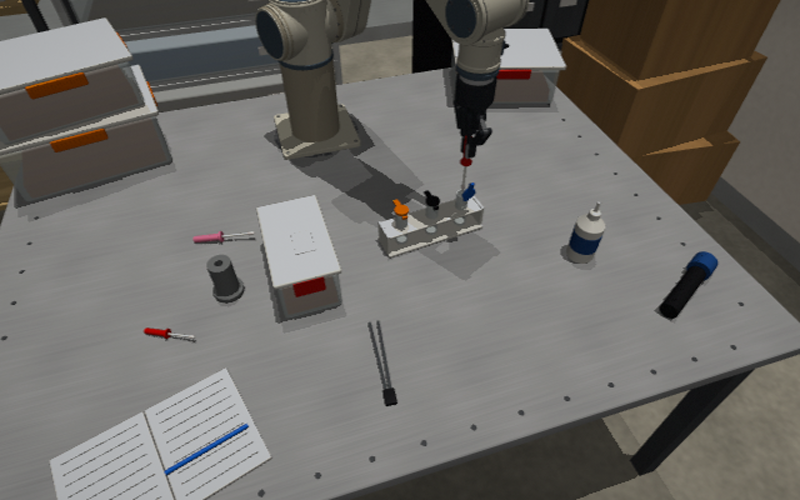

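View pics/s19b.png

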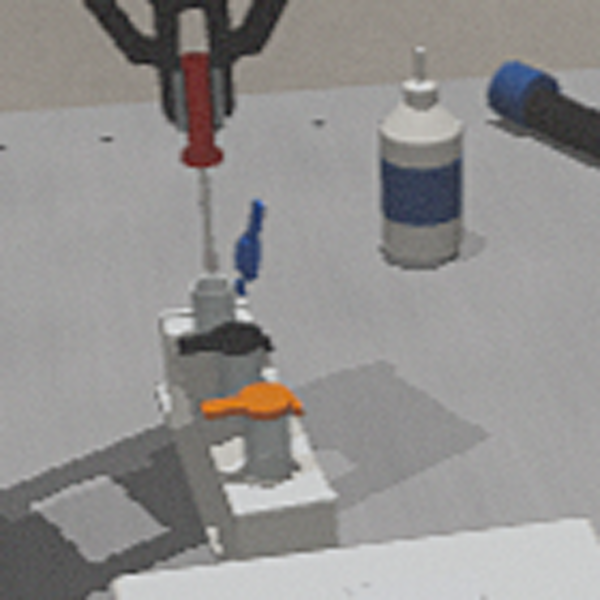

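In the final views the tip is centred over the blue rim: wrist crop x is 304 against a rim centre of 305. Orange and black are shut, blue stands past upright, and the tub, bottle and tongs haven't moved. I'll hand it in.

```bash
python3 -c "
from bench import env;print(env.job_done())"
```

```text
the job is handed in; nothing more can be done
None
```

I did the whole job in the order asked and handed it in at about 18 s of the 69 s allowed; `job_done` reports no verdict.

- **Caps:** I pressed the orange cap shut, with contact at z = 0.104 m and about 15 N. I then flipped the blue cap to about 1.75 rad (judged by eye from the side camera). The black cap stayed shut.
- **Swab:** I lifted the larger red swab straight out of its stand and carried it over the tub with the tip at about 0.20 m, against the lid at 0.119 m. I saw no sign of contact in the pictures or the force readings.
- **Final pose:** The arm is still and holding the swab upright. The wrist camera shows the tip about 1 mm or less off the blue mouth's centre in x.
- **Bystanders:** In the last pictures the tub, bottle and tongs look to be where they started.

**Where checks disagreed:**
- **Height above the rim:** The arm's own readings give about 10 mm. The side camera suggested 1–2 mm less, so about 9 mm.
- **Centring in y:** The estimates differed by up to about 2 mm. I made a small correction between them.

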